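# Take the sloping lift-off cover off the specimen conditioning box

### The job

The conditioning box is shut by a sloping metal cover whose rear lip hangs behind a ledge, under a keeper strip, so it cannot be lifted straight off. Tip the cover up by its overhanging front bar until it stands upright with its lip still in the gutter, then lift the lip out over the ledge and lay the cover flat on the free bench to the left of the box, right way up as it was and clear of the box. Do not let the cover drop or slam, and leave the small bottle, the dish and the tweezers where they are.

Things in the scene. Friction and masses are not known exactly. Their poses are not given: they have to be found in the camera images.
- conditioning_box: White sheet-metal box, open at the top, fixed to the bench, 150 mm deep (x), 158 mm wide (y). Origin: middle of its underside; x points to its back (away from the robot at yaw 0), z up. Front wall outer face at x = -66 mm, sill 80 mm high. The side walls follow the cover's 18 degree slope, end 2 mm above its upper face, 4 mm clear of its edges. A 9 mm dial sits low on the front, 34 mm up.
- ledge (a point): Middle of the ledge's rounded top edge, on which the cover hangs and turns: 118 mm above the bench, at x = 52 mm of the box; axes as the box. Behind the ledge lies an open gutter, rolled to a 23 mm radius round this edge, in which the lip turns.
- keeper (a point): Middle of the lower front edge of the keeper strip over the gutter: x = 65.5 mm, 130 mm high in the box; strip 3 mm thick. It keeps the lip of the shut cover from rising more than 2 mm; the slot between ledge and strip is 11 mm wide. Axes as the box.
- rest_bar (a point): Middle of the 8 mm round rest bar along the top of the back wall: x = 76.7 mm, 165 mm high in the box. The raised cover leans back against it and the keeper strip, about 11 degrees past upright, and stays there by itself.
- cover: Loose aluminium cover, 0.2 to 0.4 kg: 4 mm plate 140 mm wide (y), 176 mm long (x) over all. Origin in the middle of the plate; x points from front bar to rear lip, z out of its upper face. Shut, it slopes 18 degrees and rests on sill and ledge. Shoved backward instead of lifted it binds after 3 mm. Raised near 90 degrees it can be drawn up out of the slot along the plate. Laid flat its origin is 6 mm up.
- cover_bar (a point): Centre of the cover's round front bar, 12 mm in diameter and 140 mm long (along y), in the plane of the plate and 85 mm before its origin. Shut, it overhangs the front wall by 25 mm, 74 mm above the bench; it is the upper edge, about 260 mm up, when the cover stands raised. Axes as the cover.
- cover_lip (a point): Middle of the end edge of the cover's rear lip, 85 mm behind its origin, 170 mm from the bar's centre. The lip is the last 20 mm of the plate, behind the ledge; a 3 mm nib under the plate, 14.5 mm before this edge, sits 1.5 mm behind the ledge. Axes as the cover.
- free_bench (a point): Middle of the free bench left of the box, at least 200 mm (x) by 190 mm (y). Behind it the black instrument's terminals reach forward to x = 0.62 m in the world, 150 to 162 mm high; its body begins at x = 0.65 m, 52 mm above the bench and 200 mm high. The bench's front edge is at x = 0.38 m.
- capped_bottle: Bystander: small white reagent bottle with a blue cap, 36 mm wide, 78 mm high, right of the box; origin under its middle.
- dish: Bystander: clear petri dish, 93 mm wide, 15 mm high, left of the free bench; origin under its middle.
- long_tweezers: Bystander: steel tweezers 124 mm long, 10 mm high, left of the free bench near the bench's front edge; origin under their middle.

How it is judged:
By the outcome, as a careful person would: the job done as asked, in the order asked, and still so for the second after the job is handed in, with the robot touching nothing.
It also fails if it takes over 69 s, if anything falls off the work surface, if the arm or the gripper's body presses on something with over 40 N, if the wrist force passes 120 N, or if a joint passes its speed limit or range.

### The arm

A 7-joint arm with a two-finger parallel gripper is mounted at the origin on a cart in front of the work surface, level with it; the furniture and walls round the work are solid. World frame = base frame: x ahead of the robot, y to its left, z up, the work surface at z = 0. Lengths are in m, angles in rad, forces in N, time in s.
With the tool pointing down it reaches from about 0.425 to 0.975 m from the base axis. Payload 16.7 kg.
Tool frame: the origin (TCP) lies at the very end of the fingers, on their centre line; the grasp point (between the pads) lies env.grip_depth behind it (env.grip_depth is the distance from the TCP to the grasp point, in m); z points along the fingers, y is the line along which they close (so a half turn about z gives the same grasp; the last joint's range is limited). The gripper opens to 85 mm and grips with 20 to 120 N. Pads are 22 mm wide; open, the fingers measure 114 mm over their backs; the gripper's body (76 mm by 85 mm) begins 54 mm behind the grasp point. The pads swing forward as they close: fully open they stand 13 mm farther back than shut.
Start: joints at [-1.419, 0.426, 0.074, 1.606, -0.034, 1.111, -0.067], TCP at [0.201, 0.644, 0.199] pointing down, gripper open.
Joint ranges: [-2.85, 2.85], [-0.5, 2.14], [-1.23, 1.37], [0.21, 2.46], [-1.02, 4.16], [0.16, 2.05], [-2.73, 2.73]. Speed limits (rad/s): [1.89, 1.89, 2.39, 2.39, 3.01, 3.01, 3.01].

### API

Orientations are given as [roll, pitch, yaw] about the fixed x, y, z axes, in that order (R = Rz(yaw) Ry(pitch) Rx(roll)).
In Python, from bench import env, imaging gives the robot as it stands.
- The arm moves only by the tool servo_tool, never from a script. Its argument "series" is a list of rows, each a list of 7 numbers: the turn, a rotation vector about the tool's x, y, z in units of 6 degrees (1.0 is 6 degrees), then the shift along the tool's x, y, z in units of 40 mm (1.0 is 40 mm), then the opening, from 0 (shut) to 1 (fully open). A call has 1 to 20 rows; each row is the pose to reach, as a shift and turn from the pose commanded when the call began, along the tool's axes at that moment; what a row does not reach only later rows make up. A row lasts 1/12 s, in which the tool goes at most 41.7 mm and 7.16 degrees, less where a joint would pass 70% of its speed; a pose out of reach is approached as far as the arm can. A call with a gripper value outside its range is refused whole. The fingers move at their own pace and stop on an object; the grip force is fixed at half the most. Time passes only in rows, so rows that repeat a pose let the fingers close. It gives the time, the measured TCP pose, the force, the opening and the grip force at its end, in the units of the state.
- env.state(): the state, without advancing time (a new reading comes with each control period).
- imaging.snapshot(name): name is "side" or "top"; returns a dict with "frame" (384x512x3 uint8, blue, green, red), "intrinsics" (3x3 intrinsics, pixels), "extrinsics" (4x4, takes a point from camera to world coordinates). Camera axes: x right, y up, looking along -z (the intrinsics and any distortion apply to the point x, -y, -z); pixel columns grow to the right and rows downward; lengths in m; the calibration is good to about 2 mm. A picture is of the moment at which its call begins. There is no depth.
- env.hand_in(): hands the job in; it is judged then, once.
The state is a dict: "time_s": time; "q": joint angles; "dq": joint speeds; "effort": joint torques, N m; "eef_pos": TCP position; "ee_rot": TCP orientation; "contact_force": force on the tool from outside, world axes, zero at the start; "torque": the same for the moment, N m; "gripper_width": finger opening in m; "gripper_force": force on a finger pad.
Only numpy, scipy, OpenCV 4.12 (cv2) and the standard library are available. Lean on these libraries where they do the work, as an engineer would, in place of code of your own. Each camera call takes 0.05 s, during which the arm holds its last target. There are 200 camera calls.

## Working session

There is one attempt and no reset: what is moved stays moved. The work goes in short steps, Python scripts to look and compute and a tool call to move; the robot and the scene stay as the last step left them, time stands still between calls to the robot, and variables do not carry over. Pictures are saved under pics/ and viewed, at most 10 in all, crops included, and the job is handed in when it is done.

Besides the shell and the picture viewer there is one more tool, called after "Call:" by a JSON object that holds its "fn" and its "kwargs", one argument or row to a line. servo_tool: Moves the arm, as the interface text tells. Its arguments: {"type":"object","properties":{"series":{"type":"array"}},"required":["series"]}

```bash
ls; mkdir -p pics; python3 - <<'E'
from bench import env, imaging
import cv2,numpy as np
print(env.grip_depth); s=env.state(); print({k:np.round(v,3).tolist() for k,v in s.items()})
for n in("side","top"):
    d=imaging.snapshot(n); cv2.imwrite(f"pics/{n}0.png",d["frame"]); print(n,d["intrinsics"],d["extrinsics"],d.keys())
    np.savez(f"{n}.npz",K=d["intrinsics"],T=d["extrinsics"])
E
```

```text
pics
0.0187
{'time_s': 0.0, 'q': [-1.419, 0.427, 0.074, 1.607, -0.034, 1.111, -0.067], 'dq': [-0.0, -0.0, 0.0, 0.003, 0.001, 0.0, 0.0], 'effort': [-0.001, -94.982, 3.76, -46.351, 0.019, 0.01, 0.0], 'eef_pos': [0.201, 0.644, 0.199], 'ee_rot': [-3.14, 0.0, 2.84], 'contact_force': [-0.706, -0.18, 0.429], 'torque': [-0.04, 0.065, -0.018], 'gripper_force': 0.0, 'gripper_width': 0.086}
side [[401.40922567   0.         253.51842484]
 [  0.         401.40922567 192.88924796]
 [  0.           0.           1.        ]] [[ 0.989793    0.06943153 -0.12445514  0.38593175]
 [-0.14223025  0.42633107 -0.89331538 -0.95096624]
 [-0.00896516  0.9018986   0.43185477  0.56204249]
 [ 0.          0.          0.          1.        ]] dict_keys(['frame', 'intrinsics', 'extrinsics'])
top [[373.20940628   0.         253.88935554]
 [  0.         373.20940628 189.2564488 ]
 [  0.           0.           1.        ]] [[ 0.01982391  0.99793    -0.06117784  0.4489741 ]
 [-0.99961602  0.02096796  0.0181153  -0.05003155]
 [ 0.01936057  0.06079523  0.99796248  1.17001499]
 [ 0.          0.          0.          1.        ]] dict_keys(['frame', 'intrinsics', 'extrinsics'])
```

View pics/side0.png

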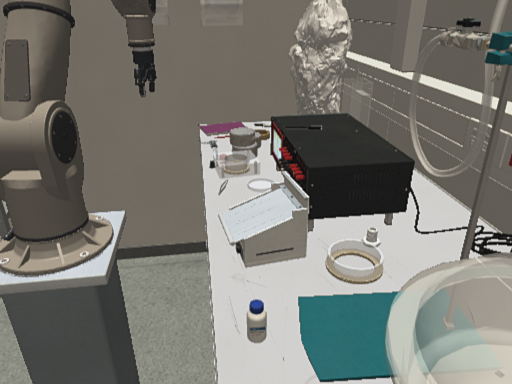

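View pics/top0.png

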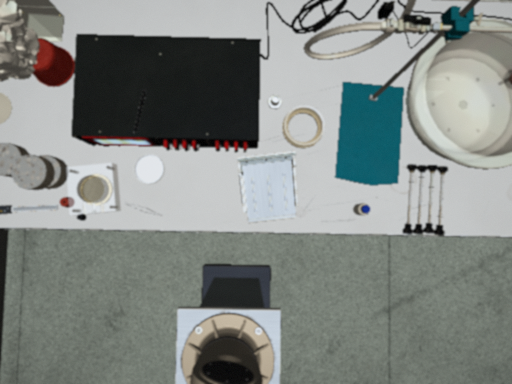

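The top view shows the box at about (268,187) with the free bench to its left near (200,190). The dish is at (150,169), the tweezers at (145,210) and the bottle at (362,209). I'll zoom in on the box.

```bash
python3 - <<'E'
import cv2,numpy as np
a=cv2.imread("pics/top0.png")[140:230,225:315]; b=cv2.imread("pics/side0.png")[165:275,210:320]
a=cv2.resize(a,(396,396),interpolation=cv2.INTER_CUBIC); b=cv2.resize(b,(396,396),interpolation=cv2.INTER_CUBIC)
cv2.imwrite("pics/crop.png",np.hstack([a,b]))
E
```

```text
(no output)
```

View pics/crop.png

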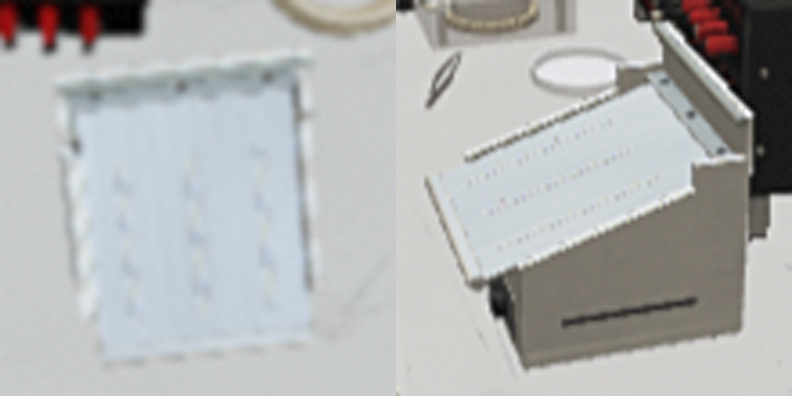

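```bash
cat > h.py <<'E'
import numpy as np
from scipy.optimize import least_squares
from scipy.spatial.transform import Rotation as Ro
C={n:np.load(n+".npz") for n in("side","top")}
def proj(n,P):
    K,T=C[n]["K"],C[n]["T"]; p=(np.asarray(P)-T[:3,3])@T[:3,:3]
    return np.stack([K[0,0]*p[...,0]/-p[...,2]+K[0,2], K[1,1]*-p[...,1]/-p[...,2]+K[1,2]],-1)
def ray(n,uv,z):
    K,T=C[n]["K"],C[n]["T"]; d=T[:3,:3]@np.array([(uv[0]-K[0,2])/K[0,0],-(uv[1]-K[1,2])/K[1,1],-1])
    return T[:3,3]+d*(z-T[2,3])/d[2]
def box(v,P): return Ro.from_euler("z",v[2]).apply(np.asarray(P)/1e3)+[v[0],v[1],0]
E
python3 - <<'E'
from h import *
t=[([-97,70,74],(247.7,222.3)),([-97,-70,74],(295.9,217.7)),([80,79,167],(238,157.7)),([80,-79,167],(295.9,152.5))]
s=[([-91,-70,74],(232.8,244.2)),([-91,70,76],(218.9,215)),([-66,-79,0],(246.1,266.9)),([84,-79,0],(306.1,256.7)),([80,-79,168],(308.3,197.8)),([77,79,168],(282.8,171.9))]
f=lambda v:np.concatenate([(proj(n,box(v,[a for a,_ in L]))-[b for _,b in L]).ravel() for n,L in(("top",t),("side",s))])
r=least_squares(f,[.5,-.08,0],loss="soft_l1"); print(r.x,np.degrees(r.x[2])); print(f(r.x).reshape(-1,2).round(1))
v=r.x
for nm,p in dict(bar=[-91,0,74],ledge=[52,0,118],rest=[76.7,0,165]).items(): print(nm,box(v,p))
for nm,uv in dict(dish=(150,169),tw0=(127,205),tw1=(162,215),bottle=(362,209)).items(): print(nm,ray("top",uv,.01))
E
```

```text
[ 0.5247487  -0.111921    0.13346587] 7.647030928092811
[[ 0.6 -0.1]
 [-0.2 -1. ]
 [-0.2  0.6]
 [-0.3 -0.6]
 [ 0.1 -0.5]
 [ 1.3 -1. ]
 [-0.8  4.3]
 [-0.2  3.7]
 [-0.5 -0.1]
 [-0.2 -0.3]]
bar [ 0.434558   -0.12403037  0.074     ]
ledge [ 0.57628625 -0.10500136  0.118     ]
rest [ 0.60076658 -0.10171453  0.165     ]
dish [0.57636439 0.25304525 0.01      ]
tw0 [0.46318867 0.31954875 0.01      ]
tw1 [0.43452852 0.21097193 0.01      ]
bottle [ 0.46543551 -0.40982817  0.01      ]
```

```bash
cat >> h.py <<'E'
def goal(R,p,st=None):
    from bench import env
    s=st or env.state(); R0=Ro.from_euler("xyz",s["ee_rot"]); 
    w=np.degrees((R0.inv()*R).as_rotvec())/6; d=R0.inv().apply(np.asarray(p)-s["eef_pos"])/.04
    return np.r_[w,d].round(2).tolist()
def frame(d,c):
    d=np.array(d,float)/np.linalg.norm(d); c=np.array(c,float); c-=d*(c@d); c/=np.linalg.norm(c)
    return Ro.from_matrix(np.stack([np.cross(c,d),c,d],1))
V=np.array([.52475,-.11192,.13347])
def show():
    from bench import env
    s=env.state(); R=Ro.from_euler("xyz",s["ee_rot"]).as_matrix()
    print("t",s["time_s"],"p",np.round(s["eef_pos"],4),"q",np.round(s["q"],3),"w",round(s["gripper_width"],4),"gf",s["gripper_force"],"F",np.round(s["contact_force"],1)); print("x,y,z axes",R.T.round(3).tolist())
E
python3 - <<'E'
from h import *
show()
for c in(1,-1):
  print(goal(frame([0,0,-1],[c,0,0]),[.45,.25,.25]))
  print(goal(frame([0,-1,-1],[c,0,0]),[.45,.25,.25]))
E
```

```text
t 0.1 p [0.2005 0.6441 0.1988] q [-1.418  0.427  0.074  1.607 -0.034  1.111 -0.067] w 0.0854 gf 0.0 F [ 0.1 -0.  -0.5]
x,y,z axes [[-0.955, 0.297, -0.0], [0.297, 0.955, -0.001], [-0.0, -0.001, -1.0]]
[-0.01, 0.01, 12.12, -8.88, -7.55, -1.27]
[4.74, -6.44, 11.46, -8.88, -7.55, -1.27]
[-0.01, -0.01, -17.88, -8.88, -7.55, -1.27]
[6.97, 5.12, -16.84, -8.88, -7.55, -1.27]
```

Call:
{"fn": "servo_tool", "kwargs": {
  "series": [
    [0, 0, 6, -4.4, -3.8, -1.3, 0.5],
    [0, 0, 12, -8.9, -7.5, -1.3, 0.35],
    [0, 0, 12, -8.9, -7.5, -1.3, 0.35],
    [0, 0, 12, -8.9, -7.5, -1.3, 0.35],
    [0, 0, 12, -8.9, -7.5, -1.3, 0.35],
    [0, 0, 12, -8.9, -7.5, -1.3, 0.35],
    [0, 0, 12, -8.9, -7.5, -1.3, 0.35],
    [0, 0, 12, -8.9, -7.5, -1.3, 0.35],
    [0, 0, 12, -8.9, -7.5, -1.3, 0.35],
    [0, 0, 12, -8.9, -7.5, -1.3, 0.35],
    [0, 0, 12, -8.9, -7.5, -1.3, 0.35],
    [0, 0, 12, -8.9, -7.5, -1.3, 0.35],
    [0, 0, 12, -8.9, -7.5, -1.3, 0.35],
    [0, 0, 12, -8.9, -7.5, -1.3, 0.35],
    [0, 0, 12, -8.9, -7.5, -1.3, 0.35],
    [0, 0, 12, -8.9, -7.5, -1.3, 0.35]
  ]
}}

```text
time_s: 1.43
eef_pos: [0.4506, 0.2532, 0.2511]
ee_rot: [-3.141, 0.0, 1.585]
contact_force: [-0.7, 0.9, -0.1]
gripper_width: 0.0301
gripper_force: 0.0
```

```bash
python3 - <<'E'
from h import *
show()
for c in(1,-1):
 print(goal(frame([0,-1,-.3],[0,0,c]),[.45,.25,.25]))
 print(goal(frame([0,-1,-1],[0,0,c]),[.45,.25,.25]))
print(goal(frame([0,-1,-1],[1,0,0]),[.45,.25,.25]))
E
```

```text
t 1.4333 p [0.4506 0.2532 0.2511] q [-1.08   0.118  0.489  1.916 -0.061  1.123 -0.553] w 0.0301 gf 0.0 F [-0.7  0.9 -0.1]
x,y,z axes [[-0.014, 1.0, -0.0], [1.0, 0.014, -0.001], [-0.001, -0.0, -1.0]]
[-9.42, -9.55, 12.85, -0.08, -0.02, 0.03]
[-5.83, -5.91, 14.29, -0.08, -0.02, 0.03]
[9.52, -9.39, -12.61, -0.08, -0.02, 0.03]
[5.89, -5.81, -14.02, -0.08, -0.02, 0.03]
[0.05, -7.5, 0.13, -0.08, -0.02, 0.03]
```

Call:
{"fn": "servo_tool", "kwargs": {
  "series": [
    [0, -6, 0, 0, 0, 0, 0.35],
    [0, -12, 0, 0, 0, 0, 0.35],
    [0, -12, 0, 0, 0, 0, 0.35],
    [0, -12, 0, 0, 0, 0, 0.35],
    [0, -12, 0, 0, 0, 0, 0.35],
    [0, -12, 0, 0, 0, 0, 0.35],
    [0, -12, 0, 0, 0, 0, 0.35],
    [0, -12, 0, 0, 0, 0, 0.35],
    [0, -12, 0, 0, 0, 0, 0.35],
    [0, -12, 0, 0, 0, 0, 0.35],
    [0, -12, 0, 0, 0, 0, 0.35],
    [0, -12, 0, 0, 0, 0, 0.35]
  ]
}}

```text
time_s: 2.43
eef_pos: [0.4506, 0.2532, 0.2492]
ee_rot: [-3.134, 1.259, 1.593]
contact_force: [0.3, -0.2, 0.3]
gripper_width: 0.0303
gripper_force: 0.0
```

```bash
python3 - <<'E'
from h import *
show()
E
```

```text
t 2.4333 p [0.4506 0.2532 0.2492] q [-1.336  0.814  0.491  1.563  0.427  1.832 -0.889] w 0.0303 gf 0.0 F [ 0.3 -0.2  0.3]
x,y,z axes [[-0.007, 0.307, -0.952], [1.0, 0.015, -0.002], [0.014, -0.952, -0.307]]
```

```bash
cat >> h.py <<'E'
B=Ro.from_euler("z",V[2])
def hand(th,tau=15,roll=0):
    """tool frame for plate tilt th (deg; -18 shut, 90 upright means p points down at 90), from the left"""
    a=np.radians(th+roll); t=np.radians(tau)
    return frame(B.apply([0,-np.cos(t),-np.sin(t)]),B.apply([np.sin(a),0,np.cos(a)]))
def barpt(th,y=0,r=149.66):
    """bar centre for plate direction angle th below horizontal (shut -18)"""
    a=np.radians(th); a0=np.arctan2(44,143)-np.radians(18); a=a-a0   # ledge->bar angle
    return box(V,[52-r*np.cos(a),y,118+r*np.sin(a)])
E
python3 - <<'E'
from h import *
print(barpt(-18),barpt(90))
R=hand(-18); d=R.as_matrix()[:,2]
for s in(1,-1):
  Rs=R*Ro.from_euler("z",0 if s>0 else 180,degrees=True)
  print(goal(Rs,barpt(-18,60)-.05*d))
E
```

```text
[ 0.43451783 -0.12403531  0.07398711] [ 0.5786103  -0.10468827  0.26764165]
[-1.19, 0.71, 17.77, 1.8, -0.85, 7.66]
[-0.65, -1.1, -12.18, 1.8, -0.85, 7.66]
```

Call:
{"fn": "servo_tool", "kwargs": {
  "series": [
    [0, 0, -3, 0.5, 0, 1, 0.35],
    [0, 0, -6, 1, 0, 2, 0.35],
    [0, 0, -6, 1, 0, 2, 0.35],
    [0, 0, -6, 1, 0, 2, 0.35],
    [0, 0, -6, 1, 0, 2, 0.35],
    [0, 0, -6, 1, 0, 2, 0.35],
    [0, 0, -6, 1, 0, 2, 0.35]
  ]
}}

```text
time_s: 3.02
eef_pos: [0.4526, 0.1884, 0.19]
ee_rot: [-2.088, 0.88, 2.74]
contact_force: [0.2, -0.2, -0.4]
gripper_width: 0.0298
gripper_force: 0.0
```

```bash
python3 - <<'E'
from h import *
show()
R=hand(-18); d=R.as_matrix()[:,2]
for s in(1,-1):
  Rs=R*Ro.from_euler("z",0 if s>0 else 180,degrees=True)
  print(goal(Rs,barpt(-18,60)-.05*d))
E
```

```text
t 3.0167 p [0.4526 0.1884 0.19  ] q [-1.193  0.792  0.322  1.699  0.491  1.72  -0.41 ] w 0.0298 gf 0.0 F [ 0.2 -0.2 -0.4]
x,y,z axes [[-0.586, 0.249, -0.771], [0.81, 0.193, -0.554], [0.011, -0.949, -0.315]]
[-1.61, 0.28, 23.67, 1.19, -0.22, 5.67]
[-0.22, -1.25, -6.28, 1.19, -0.22, 5.67]
```

Call:
{"fn": "servo_tool", "kwargs": {
  "series": [
    [-0.1, -0.6, -3, 0.6, 0, 1, 0.35],
    [-0.2, -1.2, -6.3, 1.2, -0.2, 2, 0.35],
    [-0.2, -1.2, -6.3, 1.2, -0.2, 3, 0.35],
    [-0.2, -1.2, -6.3, 1.2, -0.2, 4, 0.35],
    [-0.2, -1.2, -6.3, 1.2, -0.2, 5, 0.35],
    [-0.2, -1.2, -6.3, 1.2, -0.2, 5.7, 0.35],
    [-0.2, -1.2, -6.3, 1.2, -0.2, 5.7, 0.35],
    [-0.2, -1.2, -6.3, 1.2, -0.2, 5.7, 0.35]
  ]
}}

```text
time_s: 3.68
eef_pos: [0.4196, -0.0196, 0.0863]
ee_rot: [-1.843, 0.309, -3.1]
contact_force: [0.1, 0.7, -0.6]
gripper_width: 0.03
gripper_force: 0.0
```

```bash
python3 - <<'E'
from h import *
from bench import imaging
import cv2
show()
a=imaging.snapshot("side")["frame"][130:290,150:350]; b=imaging.snapshot("top")["frame"][140:240,200:325]
cv2.imwrite("pics/pre.png",np.hstack([cv2.resize(a,(400,320),interpolation=cv2.INTER_CUBIC),cv2.resize(b,(400,320),interpolation=cv2.INTER_CUBIC)]))
R=hand(-18)*Ro.from_euler("z",180,degrees=True); d=R.as_matrix()[:,2]
print(goal(R,barpt(-18,60)+.02*d))
E
```

```text
t 3.6833 p [ 0.4196 -0.0196  0.0863] q [-1.025  0.833  0.198  2.142  0.737  1.336 -0.086] w 0.03 gf 0.0 F [ 0.1  0.7 -0.6]
x,y,z axes [[-0.952, -0.04, -0.304], [0.281, 0.281, -0.918], [0.122, -0.959, -0.256]]
[-0.02, -0.03, 0.03, -0.0, -0.02, 1.73]
```

View pics/pre.png

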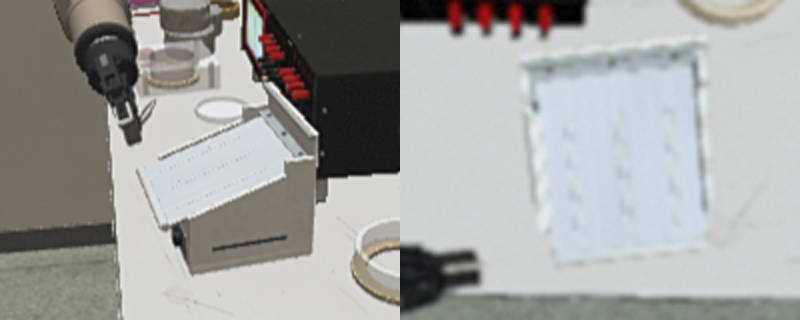

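The hand is left of the bar. In the top image the fingertips are at about (225,224) and the bar end is at (248,222). I'll compare the projected TCP with these.

```bash
python3 - <<'E'
from h import *
from bench import env
p=env.state()["eef_pos"]; print(p,proj("top",p),proj("side",p)); print(proj("top",barpt(-18,70)),proj("side",barpt(-18,70)))
print(ray("top",(225,224.4),.086))
R=Ro.from_euler("xyz",env.state()["ee_rot"]).as_matrix()
print(proj("side",p-R[:,2]*.02),proj("top",p-R[:,2]*.01))
E
```

```text
[ 0.42057594 -0.01715753  0.08593635] [235.07819119 221.60023362] [217.28111986 203.99316032]
[248.05888648 220.15811818] [220.24878451 214.74040129]
[0.41195452 0.01174955 0.086     ]
[215.79341584 199.04698116] [231.71762927 221.99236439]
```

Call:
{"fn": "servo_tool", "kwargs": {
  "series": [
    [0, 0, 0, 0, 0, 0.5, 0.35],
    [0, 0, 0, 0, 0, 1, 0.35],
    [0, 0, 0, 0, 0, 1.5, 0.35],
    [0, 0, 0, 0, 0, 1.95, 0.35],
    [0, 0, 0, 0, 0, 1.95, 0.35]
  ]
}}

```text
time_s: 4.2
eef_pos: [0.4299, -0.0946, 0.0661]
ee_rot: [-1.842, 0.307, -3.098]
contact_force: [-0.6, -1.5, -0.5]
gripper_width: 0.0298
gripper_force: 0.0
```

```bash
python3 - <<'E'
from h import *
from bench import imaging
import cv2
show()
a=imaging.snapshot("side")["frame"][165:265,180:290]; b=imaging.snapshot("top")["frame"][160:240,210:298]
cv2.imwrite("pics/in.png",np.hstack([cv2.resize(a,(400,364),interpolation=cv2.INTER_CUBIC),cv2.resize(b,(400,364),interpolation=cv2.INTER_CUBIC)]))
E
```

```text
t 4.2 p [ 0.4299 -0.0946  0.0661] q [-0.948  0.879  0.247  2.217  0.85   1.205 -0.142] w 0.0298 gf 0.0 F [-0.6 -1.5 -0.5]
x,y,z axes [[-0.952, -0.042, -0.303], [0.28, 0.28, -0.918], [0.123, -0.959, -0.255]]
```

View pics/in.png

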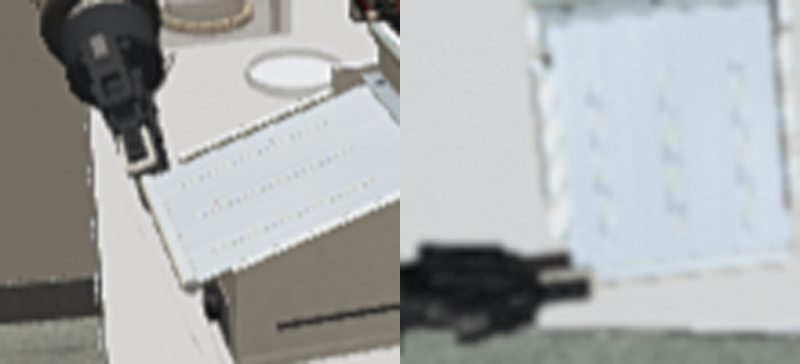

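The bar's left end at crop (573,280) lies between the fingers, and the upper finger overlaps it by about 12 mm. I'll go 10 mm deeper, narrow the cage and compute the arc.

Call:
{"fn": "servo_tool", "kwargs": {
  "series": [
    [0, 0, 0, 0, 0, 0.25, 0.35],
    [0, 0, 0, 0, 0, 0.25, 0.22],
    [0, 0, 0, 0, 0, 0.25, 0.22],
    [0, 0, 0, 0, 0, 0.25, 0.22],
    [0, 0, 0, 0, 0, 0.25, 0.22]
  ]
}}

```text
time_s: 4.72
eef_pos: [0.4311, -0.1022, 0.0632]
ee_rot: [-1.842, 0.304, -3.095]
contact_force: [0.6, -0.3, 0.4]
gripper_width: 0.0189
gripper_force: 0.0
```

```bash
cat >> h.py <<'E'
F=Ro.from_euler("z",180,degrees=True)
def arc(ths,off=.03,tau=15):
    for th in ths:
        R=hand(th,tau)*F; print(th,goal(R,barpt(th,60)+off*R.as_matrix()[:,2]))
E
python3 - <<'E'
from h import *
from bench import env
show()
s=env.state(); R=hand(-18)*F; d=R.as_matrix()[:,2]; print(R.inv().apply(s["eef_pos"]-barpt(-18,60)))
arc(range(-18,40,4))
E
```

```text
t 4.7167 p [ 0.4311 -0.1022  0.0632] q [-0.939  0.885  0.252  2.224  0.865  1.191 -0.148] w 0.0189 gf 0.0 F [ 0.6 -0.3  0.4]
x,y,z axes [[-0.953, -0.044, -0.3], [0.276, 0.281, -0.919], [0.125, -0.959, -0.256]]
[0.00066703 0.00043592 0.03938447]
-18 [-0.04, -0.03, 0.08, -0.02, -0.01, -0.23]
-14 [-0.04, -0.03, -0.61, -0.03, -0.26, -0.3]
-10 [-0.04, -0.03, -1.3, -0.06, -0.52, -0.36]
-6 [-0.04, -0.03, -1.98, -0.1, -0.76, -0.43]
-2 [-0.04, -0.03, -2.67, -0.17, -1.01, -0.5]
2 [-0.04, -0.03, -3.36, -0.25, -1.25, -0.56]
6 [-0.03, -0.03, -4.05, -0.35, -1.48, -0.63]
10 [-0.03, -0.04, -4.74, -0.46, -1.7, -0.7]
14 [-0.03, -0.04, -5.43, -0.6, -1.92, -0.76]
18 [-0.03, -0.04, -6.12, -0.74, -2.13, -0.83]
22 [-0.03, -0.04, -6.8, -0.9, -2.32, -0.89]
26 [-0.03, -0.04, -7.48, -1.08, -2.5, -0.95]
30 [-0.03, -0.04, -8.16, -1.27, -2.68, -1.01]
34 [-0.03, -0.04, -8.84, -1.47, -2.83, -1.07]
38 [-0.02, -0.04, -9.51, -1.68, -2.98, -1.12]
```

Call:
{"fn": "servo_tool", "kwargs": {
  "series": [
    [0, 0, -0.3, 0, -0.13, -0.03, 0.22],
    [0, 0, -0.6, 0, -0.26, -0.07, 0.22],
    [0, 0, -0.95, 0, -0.4, -0.1, 0.22],
    [0, 0, -1.3, -0.05, -0.52, -0.13, 0.22],
    [0, 0, -1.65, -0.08, -0.64, -0.17, 0.22],
    [0, 0, -2, -0.1, -0.76, -0.2, 0.22],
    [0, 0, -2.35, -0.13, -0.88, -0.24, 0.22],
    [0, 0, -2.7, -0.17, -1.0, -0.27, 0.22],
    [0, 0, -2.7, -0.17, -1.0, -0.27, 0.22]
  ]
}}

```text
time_s: 5.47
eef_pos: [0.4252, -0.1029, 0.1053]
ee_rot: [-1.83, 0.03, -3.02]
contact_force: [1.1, 0.6, -1.1]
gripper_width: 0.0187
gripper_force: 0.5
```

```bash
python3 - <<'E'
from h import *
from bench import imaging
import cv2
show()
a=imaging.snapshot("side")["frame"][140:270,180:320]
cv2.imwrite("pics/l1.png",cv2.resize(a,None,fx=3,fy=3,interpolation=cv2.INTER_CUBIC))
arc(range(0,61,4),.039)
E
```

```text
t 5.4667 p [ 0.4252 -0.1029  0.1053] q [-0.913  0.777  0.216  2.254  0.878  1.268  0.166] w 0.0187 gf 0.5277918465435505 F [ 1.1  0.6 -1.1]
x,y,z axes [[-0.992, -0.121, -0.03], [-0.002, 0.258, -0.966], [0.124, -0.959, -0.256]]
0 [-0.03, -0.04, -0.33, -0.0, -0.13, -0.04]
4 [-0.02, -0.04, -1.02, -0.02, -0.38, -0.1]
8 [-0.02, -0.04, -1.71, -0.06, -0.63, -0.17]
12 [-0.02, -0.04, -2.4, -0.12, -0.88, -0.24]
16 [-0.02, -0.04, -3.08, -0.2, -1.12, -0.3]
20 [-0.02, -0.04, -3.77, -0.29, -1.35, -0.37]
24 [-0.02, -0.04, -4.45, -0.4, -1.58, -0.43]
28 [-0.02, -0.05, -5.13, -0.52, -1.8, -0.49]
32 [-0.01, -0.05, -5.81, -0.66, -2.02, -0.55]
36 [-0.01, -0.05, -6.49, -0.82, -2.22, -0.6]
40 [-0.01, -0.05, -7.16, -0.99, -2.41, -0.65]
44 [-0.01, -0.05, -7.83, -1.17, -2.59, -0.7]
48 [-0.01, -0.05, -8.49, -1.37, -2.75, -0.75]
52 [-0.01, -0.05, -9.16, -1.58, -2.91, -0.79]
56 [-0.0, -0.05, -9.81, -1.8, -3.04, -0.83]
60 [-0.0, -0.05, -10.47, -2.02, -3.17, -0.87]
```

View pics/l1.png

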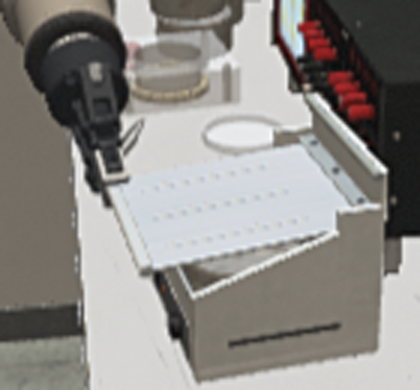

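The cover is rising. The bar runs from (115,190) to (145,268), the rear lip is still in the slot, and the load is about 1 N. I'll continue the arc.

Call:
{"fn": "servo_tool", "kwargs": {
  "series": [
    [0, 0, -0.33, 0, -0.13, -0.04, 0.22],
    [0, 0, -1.02, -0.02, -0.38, -0.1, 0.22],
    [0, 0, -1.7, -0.06, -0.63, -0.17, 0.22],
    [0, 0, -2.4, -0.12, -0.88, -0.24, 0.22],
    [0, 0, -3.08, -0.2, -1.12, -0.3, 0.22],
    [0, 0, -3.77, -0.29, -1.35, -0.37, 0.22],
    [0, 0, -4.45, -0.4, -1.58, -0.43, 0.22],
    [0, 0, -5.13, -0.52, -1.8, -0.49, 0.22],
    [0, 0, -5.8, -0.66, -2.02, -0.55, 0.22],
    [0, 0, -6.5, -0.82, -2.22, -0.6, 0.22],
    [0, 0, -7.16, -1.0, -2.41, -0.65, 0.22],
    [0, 0, -7.83, -1.17, -2.59, -0.7, 0.22],
    [0, 0, -8.5, -1.37, -2.75, -0.75, 0.22],
    [0, 0, -9.16, -1.58, -2.91, -0.79, 0.22],
    [0, 0, -9.8, -1.8, -3.04, -0.83, 0.22],
    [0, 0, -10.47, -2.02, -3.17, -0.87, 0.22],
    [0, 0, -10.47, -2.02, -3.17, -0.87, 0.22]
  ]
}}

```text
time_s: 6.93
eef_pos: [0.5021, -0.0924, 0.2391]
ee_rot: [-2.071, -1.008, -2.58]
contact_force: [-1.1, 0.1, -0.4]
gripper_width: 0.0188
gripper_force: 0.3
```

```bash
python3 - <<'E'
from h import *
show()
arc(range(63,106,3),.039)
E
```

```text
t 6.9333 p [ 0.5021 -0.0924  0.2391] q [-0.759  0.532  0.139  2.105  0.969  1.525  1.537] w 0.0188 gf 0.28393163345754147 F [-1.1  0.1 -0.4]
x,y,z axes [[-0.452, -0.284, 0.846], [-0.884, 0.01, -0.468], [0.124, -0.959, -0.256]]
63 [0.02, -0.05, -0.47, -0.01, -0.17, -0.02]
66 [0.02, -0.04, -0.96, -0.02, -0.36, -0.04]
69 [0.02, -0.04, -1.45, -0.05, -0.55, -0.06]
72 [0.03, -0.04, -1.94, -0.09, -0.75, -0.08]
75 [0.03, -0.04, -2.42, -0.14, -0.94, -0.09]
78 [0.03, -0.04, -2.91, -0.19, -1.12, -0.1]
81 [0.03, -0.04, -3.39, -0.26, -1.31, -0.11]
84 [0.03, -0.04, -3.87, -0.33, -1.49, -0.12]
87 [0.03, -0.04, -4.36, -0.42, -1.66, -0.12]
90 [0.03, -0.04, -4.84, -0.51, -1.84, -0.13]
93 [0.03, -0.04, -5.32, -0.61, -2.0, -0.12]
96 [0.03, -0.04, -5.81, -0.72, -2.17, -0.12]
99 [0.04, -0.04, -6.29, -0.84, -2.32, -0.11]
102 [0.04, -0.04, -6.77, -0.97, -2.47, -0.11]
105 [0.04, -0.04, -7.26, -1.1, -2.61, -0.09]
```

Call:
{"fn": "servo_tool", "kwargs": {
  "series": [
    [0, 0, -0.47, 0, -0.17, -0.02, 0.22],
    [0, 0, -0.96, -0.02, -0.36, -0.04, 0.22],
    [0, 0, -1.45, -0.05, -0.55, -0.06, 0.22],
    [0, 0, -1.94, -0.09, -0.75, -0.08, 0.22],
    [0, 0, -2.42, -0.14, -0.94, -0.09, 0.22],
    [0, 0, -2.9, -0.19, -1.12, -0.1, 0.22],
    [0, 0, -3.4, -0.26, -1.31, -0.11, 0.22],
    [0, 0, -3.87, -0.33, -1.49, -0.12, 0.22],
    [0, 0, -4.1, -0.37, -1.57, -0.12, 0.22],
    [0, 0, -4.36, -0.42, -1.66, -0.12, 0.22],
    [0, 0, -4.6, -0.46, -1.75, -0.12, 0.22],
    [0, 0, -4.84, -0.51, -1.84, -0.12, 0.22],
    [0, 0, -5.08, -0.56, -1.92, -0.12, 0.22],
    [0, 0, -5.32, -0.61, -2.0, -0.12, 0.22],
    [0, 0, -5.56, -0.66, -2.08, -0.12, 0.22],
    [0, 0, -5.8, -0.72, -2.17, -0.12, 0.22],
    [0, 0, -6.05, -0.78, -2.25, -0.12, 0.22],
    [0, 0, -6.29, -0.84, -2.32, -0.11, 0.22],
    [0, 0, -6.5, -0.9, -2.39, -0.11, 0.22],
    [0, 0, -6.5, -0.9, -2.39, -0.11, 0.22]
  ]
}}

```text
time_s: 8.6
eef_pos: [0.6013, -0.0791, 0.2536]
ee_rot: [2.561, -1.261, -0.839]
contact_force: [0.5, -0.0, 0.2]
gripper_width: 0.0187
gripper_force: 0.1
```

```bash
python3 - <<'E'
from h import *
from bench import imaging
import cv2
show()
a=imaging.snapshot("side")["frame"][100:270,180:340]
b=imaging.snapshot("top")["frame"][120:240,200:313]
cv2.imwrite("pics/up.png",np.hstack([cv2.resize(a,(400,425),interpolation=cv2.INTER_CUBIC),cv2.resize(b,(400,425),interpolation=cv2.INTER_CUBIC)]))
E
```

```text
t 8.6 p [ 0.6013 -0.0791  0.2536] q [-0.646  0.61   0.104  1.885  1.039  1.57   2.35 ] w 0.0187 gf 0.09695691056549549 F [ 0.5 -0.   0.2]
x,y,z axes [[0.204, -0.227, 0.952], [-0.971, -0.17, 0.167], [0.124, -0.959, -0.255]]
```

View pics/up.png

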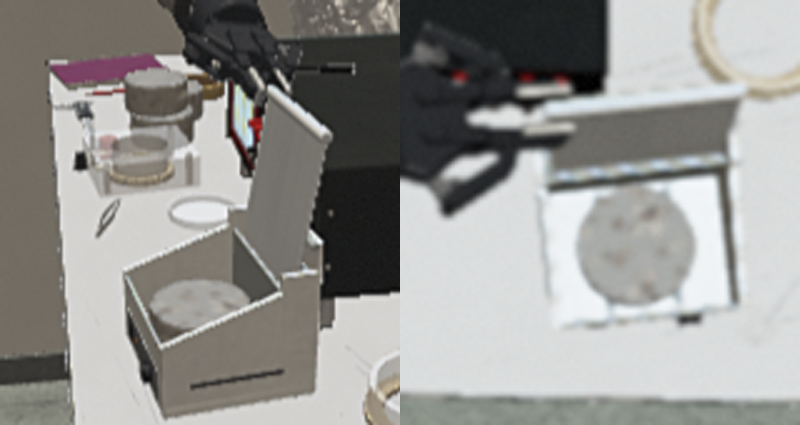

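The cover now leans back by itself and its lip is still in the gutter. In the top image the bar runs from crop (545,105) to (742,90). I'll open the cage, withdraw up and to the left, and roll the wrist back.

Call:
{"fn": "servo_tool", "kwargs": {
  "series": [
    [0, 0, 0, 0, 0, 0, 0.35],
    [0, 0, 0, 0, 0, 0, 0.35],
    [0, 0, 0, 0, 0, -0.6, 0.35],
    [0, 0, 0, 0, 0, -1.3, 0.35],
    [0, 0, 0, 0, 0, -2, 0.35],
    [0, 0, 0, 0, 0, -2.7, 0.35],
    [0, 0, 0, 0, 0, -2.7, 0.35],
    [0, 0, 1, 1, 0.3, -3, 0.2],
    [0, 0, 2, 2, 0.8, -3, 0.1],
    [0, 0, 3, 3, 1.2, -3, 0.1],
    [0, 0, 4, 3, 1.2, -3, 0.1],
    [0, 0, 5, 3, 1.2, -3, 0.1],
    [0, 0, 6, 3, 1.2, -3, 0.1],
    [0, 0, 7, 3, 1.2, -3, 0.1],
    [0, 0, 8, 3, 1.2, -3, 0.1],
    [0, 0, 9, 3, 1.2, -3, 0.1],
    [0, 0, 10, 3, 1.2, -3, 0.1],
    [0, 0, 10, 3, 1.2, -3, 0.1]
  ]
}}

```text
time_s: 10.2
eef_pos: [0.564, 0.0002, 0.4072]
ee_rot: [-1.901, -0.665, -2.804]
contact_force: [-0.2, -0.0, 0.0]
gripper_width: 0.0088
gripper_force: 0.0
```

```bash
python3 - <<'E'
from h import *
show()
a=ray("top",(241,149.7),.262);b=ray("top",(296.6,145.4),.262); print(a,b,(a+b)/2,barpt(101), np.linalg.norm(a-b))
m=barpt(101); d=[0,0,-1]
R=frame(d,B.apply([1,0,0]))
print(goal(R,m+[0,0,.06]))
from bench import imaging; import cv2
f=imaging.snapshot("top")["frame"]; cv2.imwrite("pics/t2.png",cv2.resize(f[120:240,200:320],(600,600),interpolation=cv2.INTER_CUBIC))
E
```

```text
t 10.2 p [5.640e-01 2.000e-04 4.072e-01] q [-0.849  0.422  0.187  1.788  0.967  1.792  1.51 ] w 0.0088 gf 0.0 F [-0.2 -0.   0. ]
x,y,z axes [[-0.743, -0.261, 0.617], [-0.658, 0.113, -0.745], [0.124, -0.959, -0.255]]
[ 0.60113283 -0.03298171  0.262     ] [ 0.61495772 -0.16947927  0.262     ] [ 0.60804527 -0.10123049  0.262     ] [ 0.60686665 -0.10089434  0.26444512] 0.1371958869949118
[-13.75, 6.43, 17.81, -1.41, 0.55, 3.09]
```

View pics/t2.png

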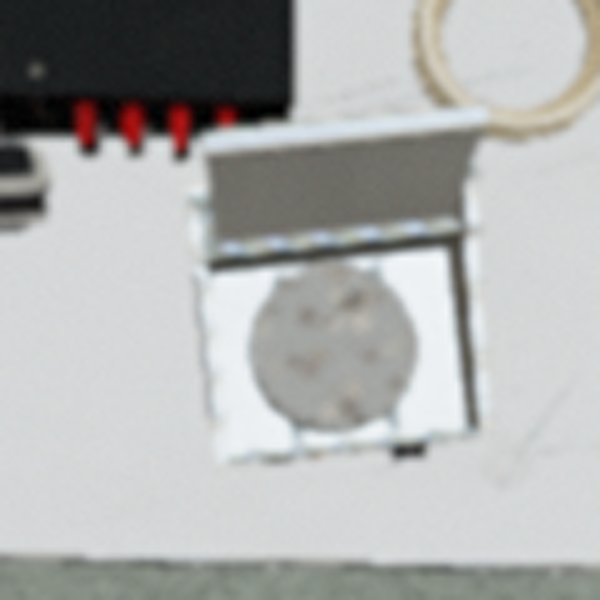

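```bash
python3 - <<'E'
from h import *
m=barpt(101)
c=B.apply([1,0,0])
print(goal(frame(B.apply([0,-.966,-.259]),c),[.564,0,.40]))
print(goal(frame(B.apply([0,-.6,-.8]),c),[.58,-.03,.38]))
print(goal(frame([0,0,-1],c),m+[0,0,.06]))
E
```

```text
[-0.06, -0.03, 21.66, -0.11, 0.13, 0.05]
[-7.21, 3.31, 20.67, -0.52, 0.16, 0.95]
[-13.79, 6.39, 17.86, -1.42, 0.54, 3.09]
```

Call:
{"fn": "servo_tool", "kwargs": {
  "series": [
    [0, 0, 10, 0, 0, 0, 0.1],
    [0, 0, 10, 0, 0, 0, 0.1],
    [0, 0, 10, 0, 0, 0, 0.1],
    [0, 0, 10, 0, 0, 0, 0.1],
    [0, 0, 10, 0, 0, 0, 0.1],
    [0, 0, 10, 0, 0, 0, 0.1],
    [0, 0, 10, 0, 0, 0, 0.1],
    [0, 0, 10, 0, 0, 0, 0.1],
    [0, 0, 10, 0, 0, 0, 0.1],
    [0, 0, 21.7, 0, 0, 0, 0.1],
    [0, 0, 21.7, 0, 0, 0, 0.1],
    [0, 0, 21.7, 0, 0, 0, 0.1],
    [0, 0, 21.7, 0, 0, 0, 0.1],
    [0, 0, 21.7, 0, 0, 0, 0.1],
    [0, 0, 21.7, 0, 0, 0, 0.1],
    [0, 0, 21.7, 0, 0, 0, 0.1],
    [0, 0, 21.7, 0, 0, 0, 0.1],
    [0, 0, 21.7, 0, 0, 0, 0.1],
    [0, 0, 21.7, 0, 0, 0, 0.1]
  ]
}}

```text
time_s: 11.83
eef_pos: [0.5641, 0.0003, 0.4072]
ee_rot: [3.119, 1.313, 1.676]
contact_force: [1.2, 0.2, 0.5]
gripper_width: 0.0089
gripper_force: 0.0
```

```bash
python3 - <<'E'
from h import *
show()
m=barpt(101)
c=B.apply([1,0,0])
print(goal(frame(B.apply([0,-.6,-.8]),c),[.58,-.03,.38]))
print(goal(frame([0,0,-1],c),m+[0,0,.06]))
E
```

```text
t 11.8333 p [5.641e-01 3.000e-04 4.072e-01] q [-1.034  0.446  0.433  1.799  0.913  1.71  -0.711] w 0.0089 gf 0.0 F [1.2 0.2 0.5]
x,y,z axes [[-0.027, 0.254, -0.967], [0.992, 0.127, 0.006], [0.124, -0.959, -0.255]]
[-0.02, 6.39, -0.08, 0.45, 0.3, 0.95]
[0.01, 12.53, -0.09, 1.33, 0.73, 3.09]
```

Call:
{"fn": "servo_tool", "kwargs": {
  "series": [
    [0, 3, 0, 0.2, 0.1, 0.4, 0.1],
    [0, 6, 0, 0.4, 0.3, 0.95, 0.1],
    [0, 6, 0, 0.4, 0.3, 0.95, 0.1],
    [0, 6, 0, 0.4, 0.3, 0.95, 0.1],
    [0, 12.5, 0, 1.33, 0.73, 3.09, 0.1],
    [0, 12.5, 0, 1.33, 0.73, 3.09, 0.1],
    [0, 12.5, 0, 1.33, 0.73, 3.09, 0.1],
    [0, 12.5, 0, 1.33, 0.73, 3.09, 0.1],
    [0, 12.5, 0, 1.33, 0.73, 3.09, 0.1],
    [0, 12.5, 0, 1.33, 0.73, 3.09, 0.1],
    [0, 12.5, 0, 1.33, 0.73, 3.09, 0.1],
    [0, 12.5, 0, 1.33, 0.73, 3.09, 0.1]
  ]
}}

```text
time_s: 12.83
eef_pos: [0.6064, -0.1055, 0.325]
ee_rot: [3.137, 0.001, 1.696]
contact_force: [-0.4, -1.3, -0.9]
gripper_width: 0.0083
gripper_force: 0.0
```

```bash
python3 - <<'E'
from h import *
show()
m=barpt(101); print(m)
c=B.apply([1,0,0])
print(goal(frame([0,0,-1],c),m+[0,0,.02]))
E
```

```text
t 12.8333 p [ 0.6064 -0.1055  0.325 ] q [-0.314  0.254  0.477  1.609 -0.121  1.303  0.307] w 0.0083 gf 0.0 F [-0.4 -1.3 -0.9]
x,y,z axes [[-0.125, 0.992, -0.001], [0.992, 0.125, 0.005], [0.005, -0.0, -1.0]]
[ 0.60686665 -0.10089434  0.26444512]
[0.04, 0.01, -0.08, 0.11, 0.02, 1.01]
```

Call:
{"fn": "servo_tool", "kwargs": {
  "series": [
    [0, 0, 0, 0.1, 0.02, 0.6, 0.1],
    [0, 0, 0, 0.1, 0.02, 1.1, 0.1],
    [0, 0, 0, 0.1, 0.02, 1.25, 0.1],
    [0, 0, 0, 0.1, 0.02, 1.3, 0.1],
    [0, 0, 0, 0.1, 0.02, 1.35, 0.1],
    [0, 0, 0, 0.1, 0.02, 1.35, 0.1]
  ]
}}

```text
time_s: 13.33
eef_pos: [0.6077, -0.0968, 0.271]
ee_rot: [3.137, 0.004, 1.7]
contact_force: [0.6, 0.1, -0.1]
gripper_width: 0.0087
gripper_force: 0.0
```

Call:
{"fn": "servo_tool", "kwargs": {
  "series": [
    [0, 0, 0, 0, 0, 0.03, 0.1],
    [0, 0, 0, 0, 0, 0.06, 0.1],
    [0, 0, 0, 0, 0, 0.06, 0.1]
  ]
}}

```text
time_s: 13.58
eef_pos: [0.6076, -0.097, 0.2683]
ee_rot: [3.137, 0.004, 1.699]
contact_force: [-0.2, 0.3, 0.2]
gripper_width: 0.0084
gripper_force: 0.0
```

Call:
{"fn": "servo_tool", "kwargs": {
  "series": [
    [0, 0, 0, 0, 0, 0.03, 0.1],
    [0, 0, 0, 0, 0, 0.06, 0.1],
    [0, 0, 0, 0, 0, 0.06, 0.1]
  ]
}}

```text
time_s: 13.83
eef_pos: [0.6074, -0.097, 0.2653]
ee_rot: [3.138, 0.004, 1.699]
contact_force: [-0.3, 0.6, 1.4]
gripper_width: 0.0084
gripper_force: 0.0
```

Call:
{"fn": "servo_tool", "kwargs": {
  "series": [
    [0, 0, 0, 0, 0, 0.03, 0.1],
    [0, 0, 0, 0, 0, 0.06, 0.1],
    [0, 0, 0, 0, 0, 0.06, 0.1]
  ]
}}

```text
time_s: 14.08
eef_pos: [0.6074, -0.097, 0.2628]
ee_rot: [3.138, 0.004, 1.699]
contact_force: [-0.4, 0.3, -0.4]
gripper_width: 0.0086
gripper_force: 0.0
```

Call:
{"fn": "servo_tool", "kwargs": {
  "series": [
    [0, 0, 0, 0, 0, 0.03, 0.1],
    [0, 0, 0, 0, 0, 0.06, 0.1],
    [0, 0, 0, 0, 0, 0.06, 0.1]
  ]
}}

```text
time_s: 14.33
eef_pos: [0.6074, -0.097, 0.2605]
ee_rot: [3.138, 0.004, 1.699]
contact_force: [0.6, 0.6, -0.1]
gripper_width: 0.0088
gripper_force: 0.0
```

Call:
{"fn": "servo_tool", "kwargs": {
  "series": [
    [0, 0, 0, 0, 0, 0.03, 0.1],
    [0, 0, 0, 0, 0, 0.06, 0.1],
    [0, 0, 0, 0, 0, 0.06, 0.1]
  ]
}}

```text
time_s: 14.58
eef_pos: [0.6074, -0.0971, 0.2581]
ee_rot: [3.138, 0.004, 1.699]
contact_force: [-0.1, 0.2, -0.8]
gripper_width: 0.0086
gripper_force: 0.0
```

Call:
{"fn": "servo_tool", "kwargs": {
  "series": [
    [0, 0, 0, 0, 0, 0.03, 0.1],
    [0, 0, 0, 0, 0, 0.06, 0.1],
    [0, 0, 0, 0, 0, 0.06, 0.1]
  ]
}}

```text
time_s: 14.83
eef_pos: [0.6074, -0.0971, 0.2557]
ee_rot: [3.138, 0.004, 1.699]
contact_force: [-0.5, 0.2, 0.1]
gripper_width: 0.0084
gripper_force: 0.0
```

```bash
python3 - <<'E'
from h import *
from bench import imaging; import cv2
show()
b=imaging.snapshot("side")["frame"][110:230,230:340]; a=imaging.snapshot("top")["frame"][120:200,225:315]
cv2.imwrite("pics/pr.png",np.hstack([cv2.resize(a,(400,356),interpolation=cv2.INTER_CUBIC),cv2.resize(b,(326,356),interpolation=cv2.INTER_CUBIC)]))
E
```

```text
t 14.8333 p [ 0.6074 -0.0971  0.2557] q [-0.314  0.298  0.462  1.704 -0.14   1.168  0.313] w 0.0084 gf 0.0 F [-0.5  0.2  0.1]
x,y,z axes [[-0.128, 0.992, -0.004], [0.992, 0.128, 0.003], [0.004, -0.003, -1.0]]
```

View pics/pr.png

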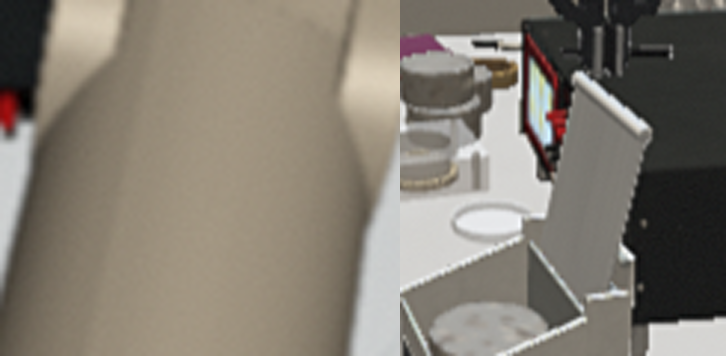

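```bash
python3 - <<'E'
from h import *
from bench import env
p=env.state()["eef_pos"]
f=lambda q:(proj("side",q)-[230,110])*2.967+[400,0]
print("tcp",f(p),"tip+20",f(p+[0,0,.02]),"bar ends",f(barpt(101,70)),f(barpt(101,-70)),"mid",f(barpt(101,0)),f(barpt(103,0)),f(barpt(99,0)))
print(proj("top",barpt(101,0)))
E
```

```text
tcp [599.63242252 112.58050196] tip+20 [600.62594478  87.81416382] bar ends [569.03129353  77.23052392] [636.360748   133.85800153] mid [600.45942524 103.66317273] [606.58714613 104.46802784] [594.25409268 103.08179293]
[268.76414755 147.84777151]
```

The image shows fingers above the bar, but their end against the black instrument is unclear. I'll read the raw grey values there.

```bash
python3 - <<'E'
from h import *
from bench import imaging; import cv2
f=imaging.snapshot("side")["frame"]; g=cv2.cvtColor(f,cv2.COLOR_BGR2GRAY); cv2.imwrite("pics/s_pr.png",f)
print("     ",*range(286,320))
for r in range(112,160): print(r,*[f"{x:3d}" for x in g[r,286:320]])
E
```

```text
286 287 288 289 290 291 292 293 294 295 296 297 298 299 300 301 302 303 304 305 306 307 308 309 310 311 312 313 314 315 316 317 318 319
112  30  29  29  41  38  45  40  28  33  31  28  26  40 106  42  35  49  40  31  28  30  30  31  33  33  34  31  33  30  27  42  80 105 102
113  31  32  29  31  31  34  35  30  33  32  31  28  40 111  44  38  51  35  29  30  29  31  31  29  30  30  31  30  29  40  90 104 109 106
114  31  34  33  31  31  33  29  29  31  31  33  25  46 124  49  31  40  35  31  33  36  32  30  33  32  30  28  33  27  34  84  83  86  82
115  26  33  32  32  31  31  28  30  32  32  31  29  38  97  52  25  28  28  29  30  34  33  32  30  34  42  42  44  41  39  56  53  52  50
116  27  32  31  29  30  32  31  29  31  31  30  28  26  54  49  29  26  27  27  29  32  30  30  41  43  48  48  48  48  48  48  46  46  45
117  40  42  43  43  30  29  29  27  32  31  29  31  38  38  43  32  25  31  41  34  31  28  27  47  48  48  49  49  47  47  48  48  46  48
118  47  46  48  46  28  25  31  31  29  28  35  44  45  28  29  36  39  69 101  66  32  33  40  47  48  47  49  47  48  48 
[... 5055 characters left out ...]

155 124 121 121 122 121 121 120 120 119 119 121 119 119 122 121 121 122 120 122 125 123 113 103 107 133 116 111 112 119  54  41  46  46  47
156 124 120 121 123 121 121 121 119 120 119 120 119 119 121 122 122 122 120 123 124 123 123 118 104 106 108 106 113 124  57  43  46  44  45
157 124 120 121 123 121 121 120 120 119 119 120 119 120 121 122 122 122 119 123 123 123 123 123 118 113 107 112 139 102  50  46  47  46  46
158 123 121 122 122 121 122 120 121 120 120 120 119 121 122 122 122 120 121 124 124 123 124 123 124 123 119 126 112  60  44  48  49  47  47
159 121 121 123 121 120 122 120 120 120 120 118 119 122 122 122 122 121 122 124 123 122 124 122 124 121 121 131  65  43  46  49  48  48  48
```

Call:
{"fn": "servo_tool", "kwargs": {
  "series": [
    [0, 0, 0, 0, 0.08, 0.1, 0.1],
    [0, 0, 0, 0, 0.08, 0.2, 0.1],
    [0, 0, 0, 0, 0.08, 0.2, 0.1]
  ]
}}

```text
time_s: 15.23
eef_pos: [0.6105, -0.0965, 0.2468]
ee_rot: [3.139, 0.004, 1.699]
contact_force: [0.6, -0.3, 0.5]
gripper_width: 0.0087
gripper_force: 0.0
```

Call:
{"fn": "servo_tool", "kwargs": {
  "series": [
    [0, 0, 0, 0, 0, 0.04, 0.1],
    [0, 0, 0, 0, 0, 0.07, 0.1],
    [0, 0, 0, 0, 0, 0.07, 0.1]
  ]
}}

```text
time_s: 15.48
eef_pos: [0.6106, -0.0967, 0.2449]
ee_rot: [3.138, 0.004, 1.699]
contact_force: [0.7, -0.1, 0.5]
gripper_width: 0.0086
gripper_force: 0.0
```

Call:
{"fn": "servo_tool", "kwargs": {
  "series": [
    [0, 0, 0, 0, 0, 0.03, 0.1],
    [0, 0, 0, 0, 0, 0.06, 0.1],
    [0, 0, 0, 0, 0, 0.06, 0.1]
  ]
}}

```text
time_s: 15.73
eef_pos: [0.6107, -0.0967, 0.2425]
ee_rot: [3.138, 0.004, 1.699]
contact_force: [-1.5, 0.0, 0.2]
gripper_width: 0.0087
gripper_force: 0.0
```

Call:
{"fn": "servo_tool", "kwargs": {
  "series": [
    [0, 0, 0, 0, 0, 0.03, 0.1],
    [0, 0, 0, 0, 0, 0.06, 0.1],
    [0, 0, 0, 0, 0, 0.06, 0.1]
  ]
}}

```text
time_s: 15.98
eef_pos: [0.6106, -0.0967, 0.2401]
ee_rot: [3.138, 0.004, 1.699]
contact_force: [0.3, 0.3, -0.3]
gripper_width: 0.0084
gripper_force: 0.0
```

```bash
python3 - <<'E'
from h import *
from bench import imaging; import cv2
f=imaging.snapshot("side")["frame"]; g=cv2.cvtColor(f,cv2.COLOR_BGR2GRAY); cv2.imwrite("pics/s_pr2.png",f)
print("     ",*range(286,316))
for r in range(128,160): print(r,*[f"{x:3d}" for x in g[r,286:316]])
E
```

```text
286 287 288 289 290 291 292 293 294 295 296 297 298 299 300 301 302 303 304 305 306 307 308 309 310 311 312 313 314 315
128  58  58  56  56  55  59  37  30  30  29  46  88  96  65  26  21  23  25  63  95  65  30  31  17  14  13  13  16  16  15
129  58  57  58  59  57  66  41  30  29  29  46  90  95  64  27  23  22  26  65  96  64  35  64  42  39  41  41  39  40  41
130  51  49  49  46  56 107  46  29  32  30  46  91  95  65  27  22  22  30  74  97  63  35  80  51  47  48  49  48  49  49
131  49  49  47  43  56 127  48  24  29  28  46  93  97  65  28  22  21  30  80  96  61  43 113  57  46  48  48  46  48  48
132  48  46  44  40  52 125  49  24  29  30  47  92  97  56  26  22  22  30  80  95  53  52 134  62  44  46  46  48  47  47
133  45  41  40  64  74 122  48  25  35  31  55  91  95  52  23  21  23  31  80  95  46  49 130  61  44  48  46  47  45  45
134  44  39  78 183 190 132  45  20  33  34  57  91  96  51  24  25  22  32  81  95  56  40  92  51  45  46  47  47  46  47
135  43  58 150 214 224 119  37  23  33  42  57  92  96  52  24  21  23  30  79  96  55  29  48  45  45  46  46 
[... 2287 characters left out ...]
 120 120 120 122 121 122 121 121 124 125 113  98 110 147 178 153 124 125 140  61
155 124 121 120 122 122 120 121 120 119 120 120 119 120 121 122 122 121 121 122 125 123 113 103 108 134 116 110 112 118  53
156 125 120 121 122 122 121 120 121 120 119 120 118 120 123 122 123 121 120 122 124 123 123 117 103 106 108 104 113 125  58
157 123 120 121 123 121 121 119 119 121 119 120 118 121 123 121 122 122 121 123 125 122 124 123 120 114 107 111 139 102  50
158 123 121 122 121 121 122 120 120 120 120 120 119 121 122 122 122 121 122 124 124 122 124 123 124 123 117 127 112  59  44
159 121 121 123 122 120 121 121 119 120 119 120 118 122 121 123 122 121 123 124 123 122 123 123 123 122 122 131  65  42  47
```

Image comparison: the visible fingertips sit about 27 mm behind the stated TCP, and the tips are now about 4.5 mm above the bar's centre. I'll open, go down 8 mm and grip.

Call:
{"fn": "servo_tool", "kwargs": {
  "series": [
    [0, 0, 0, 0, 0, -0.2, 0.1],
    [0, 0, 0, 0, 0, -0.2, 0.3],
    [0, 0, 0, 0, 0, -0.2, 0.3],
    [0, 0, 0, 0, 0, -0.2, 0.3],
    [0, 0, 0, 0, 0, 0, 0.3],
    [0, 0, 0, 0, 0, 0.2, 0.3],
    [0, 0, 0, 0, 0, 0.2, 0.3]
  ]
}}

```text
time_s: 16.62
eef_pos: [0.6098, -0.0964, 0.2301]
ee_rot: [3.141, 0.003, 1.699]
contact_force: [-0.4, 0.5, 0.4]
gripper_width: 0.0254
gripper_force: 0.0
```

Call:
{"fn": "servo_tool", "kwargs": {
  "series": [
    [0, 0, 0, 0, 0, 0, 0.2],
    [0, 0, 0, 0, 0, 0, 0.1],
    [0, 0, 0, 0, 0, 0, 0],
    [0, 0, 0, 0, 0, 0, 0],
    [0, 0, 0, 0, 0, 0, 0],
    [0, 0, 0, 0, 0, 0, 0]
  ]
}}

```text
time_s: 17.12
eef_pos: [0.6107, -0.0967, 0.2324]
ee_rot: [3.138, 0.004, 1.699]
contact_force: [0.7, -0.1, -1.4]
gripper_width: 0.0081
gripper_force: 58.2
```

```bash
python3 - <<'E'
from h import *
from bench import imaging; import cv2
show()
f=imaging.snapshot("side")["frame"]; g=cv2.cvtColor(f,cv2.COLOR_BGR2GRAY); cv2.imwrite("pics/s_gr.png",f)
print("     ",*range(286,316))
for r in range(130,156): print(r,*[f"{x:3d}" for x in g[r,286:316]])
E
```

```text
t 17.1167 p [ 0.6107 -0.0967  0.2324] q [-0.307  0.323  0.456  1.726 -0.153  1.124  0.322] w 0.0081 gf 58.249536752700806 F [ 0.7 -0.1 -1.4]
x,y,z axes [[-0.128, 0.992, -0.004], [0.992, 0.128, 0.004], [0.004, -0.003, -1.0]]
      286 287 288 289 290 291 292 293 294 295 296 297 298 299 300 301 302 303 304 305 306 307 308 309 310 311 312 313 314 315
130  50  50  50  50  51  50  28  26  30  25  40 104 110 110  41  19  23  38  99 125  55  47 129  62  46  49  49  48  51  48
131  48  49  48  47  48  48  32  27  31  30  42  89  96  81  33  20  20  31  79  97  48  37  94  55  46  49  49  48  48  49
132  45  47  42  41  41  42  38  31  31  30  46  88  95  70  29  20  22  28  80  95  49  28  50  44  45  49  46  48  45  46
133  46  41  41  70  70  41  32  27  30  29  47  88  95  66  27  22  21  35  91  96  49  29  45  47  47  46  46  46  47  45
134  44  37  80 189 192  85  29  26  30  29  47  89  95  65  28  22  21  35  96  97  50  30  44  46  45  47  46  46  44  46
135  42  70 157 221 232 155  56  24  30  30  45  89  95  65  27  24  21  35  98  97  45  34  46  47  46  46  47  48  47  45
136  5
[... 1773 characters left out ...]
 119 118 118 119 119 107  98 120 157 191 216 224 227 229 187  87  38  40  45  47
151 119 119 119 119 120 117 119 118 118 117 119 117 118 119 120 119 107  99 115 151 188 212 222 226 230 193  89  41  44  46
152 125 118 118 121 119 118 119 119 118 118 117 118 118 120 121 122 120 109  98 109 145 182 208 222 229 234 186  78  40  43
153 125 119 118 121 119 118 119 119 119 118 118 117 118 119 120 121 119 117 113 102 107 139 178 206 202 184 174 112  51  43
154 121 118 118 121 119 119 118 118 118 118 118 118 119 120 120 121 120 119 122 116 101 102 137 171 152 124 124 120  56  43
155 119 118 119 121 119 118 119 119 117 119 117 118 119 120 119 119 120 119 123 121 115 106 104 128 117 112 113 115  53  43
```

Call:
{"fn": "servo_tool", "kwargs": {
  "series": [
    [0, 0, 0, 0, 0, 0, 0.15],
    [0, 0, 0, 0, 0, 0, 0.3],
    [0, 0, 0, 0, 0, 0, 0.3],
    [0, 0, 0, 0, 0, 0.15, 0.3],
    [0, 0, 0, 0, 0, 0.15, 0.3],
    [0, 0, 0, 0, 0, 0.15, 0.15],
    [0, 0, 0, 0, 0, 0.15, 0],
    [0, 0, 0, 0, 0, 0.15, 0],
    [0, 0, 0, 0, 0, 0.15, 0],
    [0, 0, 0, 0, 0, 0.15, 0]
  ]
}}

```text
time_s: 18.0
eef_pos: [0.6108, -0.0968, 0.2263]
ee_rot: [3.138, 0.004, 1.699]
contact_force: [-0.2, 0.5, -1.3]
gripper_width: 0.0093
gripper_force: 58.5
```

Call:
{"fn": "servo_tool", "kwargs": {
  "series": [
    [0, 0, 0, 0, 0, 0, 0.15],
    [0, 0, 0, 0, 0, 0, 0.3],
    [0, 0, 0, 0, 0, 0, 0.3],
    [0, 0, 0, 0, 0, -0.08, 0.3],
    [0, 0, 0, 0, 0, -0.08, 0.3],
    [0, 0, 0, 0, 0, -0.08, 0.15],
    [0, 0, 0, 0, 0, -0.08, 0],
    [0, 0, 0, 0, 0, -0.08, 0],
    [0, 0, 0, 0, 0, -0.08, 0],
    [0, 0, 0, 0, 0, -0.08, 0]
  ]
}}

```text
time_s: 18.83
eef_pos: [0.6112, -0.0967, 0.23]
ee_rot: [3.137, 0.004, 1.699]
contact_force: [1.6, -0.8, 5.8]
gripper_width: 0.0088
gripper_force: 58.8
```

```bash
python3 - <<'E'
from h import *
show()
a=box(V,[52,0,118]); 
# bar now to upright th=91 with 149 radius: shift
m=barpt(102); print("up shift world", barpt(91)-m)
E
```

```text
t 18.8333 p [ 0.6112 -0.0967  0.23  ] q [-0.307  0.325  0.456  1.728 -0.154  1.119  0.323] w 0.0088 gf 58.77360284328461 F [ 1.6 -0.8  5.8]
x,y,z axes [[-0.128, 0.992, -0.004], [0.992, 0.128, 0.005], [0.005, -0.003, -1.0]]
up shift world [-0.02819675 -0.00378593  0.0036936 ]
```

Call:
{"fn": "servo_tool", "kwargs": {
  "series": [
    [0, 0, 0, 0, -0.1, -0.03, 0],
    [0, 0, 0, 0, -0.2, -0.05, 0],
    [0, 0, 0, 0, -0.3, -0.07, 0],
    [0, 0, 0, 0, -0.4, -0.08, 0],
    [0, 0, 0, 0, -0.5, -0.09, 0],
    [0, 0, 0, 0, -0.6, -0.1, 0],
    [0, 0, 0, 0, -0.7, -0.1, 0],
    [0, 0, 0, 0, -0.7, -0.1, 0]
  ]
}}

```text
time_s: 19.5
eef_pos: [0.5827, -0.1005, 0.234]
ee_rot: [3.137, 0.004, 1.698]
contact_force: [3.9, -0.7, 5.6]
gripper_width: 0.0087
gripper_force: 58.9
```

Call:
{"fn": "servo_tool", "kwargs": {
  "series": [
    [0, 0, 0, 0, 0, -0.1, 0],
    [0, 0, 0, 0, 0, -0.2, 0],
    [0, 0, 0, 0, 0, -0.3, 0],
    [0, 0, 0, 0, 0, -0.4, 0],
    [0, 0, 0, 0, 0, -0.4, 0]
  ]
}}

```text
time_s: 19.92
eef_pos: [0.583, -0.1004, 0.2502]
ee_rot: [3.138, 0.004, 1.699]
contact_force: [0.4, 0.4, -2.0]
gripper_width: 0.0088
gripper_force: 59.2
```

```bash
python3 - <<'E'
from h import *
from bench import imaging; import cv2
show()
f=imaging.snapshot("side")["frame"]; cv2.imwrite("pics/s_up.png",f); g=cv2.cvtColor(f,cv2.COLOR_BGR2GRAY)
for r in range(120,152,2): print(r,*[f"{x:3d}" for x in g[r,276:316]])
E
```

```text
t 19.9167 p [ 0.583  -0.1004  0.2502] q [-0.321  0.259  0.465  1.764 -0.123  1.143  0.309] w 0.0088 gf 59.18398439884186 F [ 0.4  0.4 -2. ]
x,y,z axes [[-0.127, 0.992, -0.004], [0.992, 0.127, 0.004], [0.004, -0.003, -1.0]]
120  65  48  67  37  32  30  28  31  33  32  32  64  54  75  39  26  28  25  29  30  30  35  48  94  55  48  49  49  48  47  49  48  47  50  48  48  47  48  49  49
122  43  43  49  51  30  31  30  30  28  56  71 109  57  29  28  35  79 129  96  39  32  62  49  44  47  48  48  48  50  48  47  48  47  49  49  47  49  48  46  46
124  42  40  43  46  30  27  31  30  39 102 108  93  64  28  22  22  49  99  97  38  31  48  48  48  47  50  49  49  50  51  47  49  50  47  48  51  51  49  51  49
126  66  38  34  62  30  35  31  28  37  88  94  79  41  24  24  25  49  98  98  39  29  38  40  40  40  38  40  40  38  41  41  52  40  39  40  62  64  65  65  65
128  70 174 192 225  83  18  30  29  35  90  96  80  35  21  21  21  51  97  80  34  31  57  57  55  56  56  56  57  56  57  58  59  23  12  15  15  15  14  14  16
130  39 131 170 163  56  21  36  35  43  88  95  80  51  
[... 1046 characters left out ...]
  46  47  46  47  46  47  47  45  47  46  47
144 216 205 103  89  93  96  95  94  95  94  95  95  94  95  92  89 105 141 179 206 221 228 232 193  87  40  43  47  47  47  47  47  48  48  47  46  48  47  47  46
146 218 206 104  89  94  96  95  95  95  94  94  93  94  96  96  95  92  90 100 132 172 202 203 169 160 106  64  45  45  46  46  47  47  45  46  47  47  48  48  48
148 219 181  99  90  95  95  94  95  95  95  93  94  94  95  96  95  94  96  95  92  98 121 116 110 111 117 119  57  44  46  47  46  46  49  47  46  45  47  47  45
150 215 161  96  91  95  96  95  95  95  95  95  94  94  96  97  96  95  96  98  97  96  92  98 105 119  96  48  44  47  46  48  46  48  45  46  47  48  46  48  48
```

Force is –2 N and the bar is rising with the fingers, so the grip holds. I'll lift clear.

Call:
{"fn": "servo_tool", "kwargs": {
  "series": [
    [0, 0, 0, 0, 0, -0.15, 0],
    [0, 0, 0, 0, 0, -0.35, 0],
    [0, 0, 0, 0, 0, -0.6, 0],
    [0, 0, 0, 0, 0, -0.85, 0],
    [0, 0, 0, 0, 0, -1.15, 0],
    [0, 0, 0, 0, 0, -1.45, 0],
    [0, 0, 0, 0, 0, -1.75, 0],
    [0, 0, 0, 0, 0, -2.05, 0],
    [0, 0, 0, 0, 0, -2.35, 0],
    [0, 0, 0, 0, 0, -2.55, 0],
    [0, 0, 0, 0, 0, -2.6, 0],
    [0, 0, 0, 0, 0, -2.6, 0]
  ]
}}

```text
time_s: 20.97
eef_pos: [0.5827, -0.0999, 0.354]
ee_rot: [3.137, 0.004, 1.699]
contact_force: [-0.3, -0.5, -2.8]
gripper_width: 0.0082
gripper_force: 59.2
```

```bash
python3 - <<'E'
from h import *
show()
# target: over free bench, cover p_flat=-y  => tool y (box +x now) -> world -y
print(goal(frame([0,0,-1],B.apply([1,0,0])),[.52,-.05,.354]))
print(goal(frame([0,0,-1],[.7,-.7,0]),[.50,.05,.354]))
print(goal(frame([0,0,-1],[0,-1,0]),[.50,.08,.354]))
E
```

```text
t 20.9667 p [ 0.5827 -0.0999  0.354 ] q [-0.34   0.192  0.477  1.617 -0.087  1.349  0.277] w 0.0082 gf 59.18082296848297 F [-0.3 -0.5 -2.8]
x,y,z axes [[-0.128, 0.992, -0.004], [0.992, 0.128, 0.004], [0.005, -0.003, -1.0]]
[0.04, 0.04, -0.05, 1.44, -1.4, -0.01]
[0.06, 0.01, 8.72, 3.98, -1.57, -0.02]
[0.06, -0.01, 16.22, 4.73, -1.48, -0.02]
```

Call:
{"fn": "servo_tool", "kwargs": {
  "series": [
    [0, 0, 0, 0.4, -0.5, 0, 0],
    [0, 0, 0, 0.9, -1, 0, 0],
    [0, 0, 0, 1.5, -1.4, 0, 0],
    [0, 0, 1, 2.2, -1.6, 0, 0],
    [0, 0, 2, 2.7, -1.7, 0, 0],
    [0, 0, 3, 3, -1.8, 0, 0],
    [0, 0, 4, 3, -1.9, 0, 0],
    [0, 0, 5, 3, -1.9, 0, 0],
    [0, 0, 6, 3, -1.9, 0, 0],
    [0, 0, 7, 3, -1.9, 0, 0],
    [0, 0, 8, 3, -1.9, 0, 0],
    [0, 0, 9, 3, -1.9, 0, 0],
    [0, 0, 10, 3, -1.9, 0, 0],
    [0, 0, 11, 3, -1.9, 0, 0],
    [0, 0, 12, 3, -1.9, 0, 0],
    [0, 0, 13, 3, -1.9, 0, 0],
    [0, 0, 14, 3, -1.9, 0, 0],
    [0, 0, 15, 3, -1.9, 0, 0],
    [0, 0, 16.2, 3, -1.9, 0, 0],
    [0, 0, 16.2, 3, -1.9, 0, 0]
  ]
}}

```text
time_s: 22.63
eef_pos: [0.4915, 0.0094, 0.3521]
ee_rot: [3.138, -0.003, -0.005]
contact_force: [-0.9, -0.2, -1.8]
gripper_width: 0.0089
gripper_force: 59.2
```

```bash
python3 - <<'E'
from h import *
from bench import imaging; import cv2
show()
print(goal(frame([0,0,-1],[0,-1,0]),[.485,.02,.19]))
a=imaging.snapshot("side")["frame"]; b=imaging.snapshot("top")["frame"]
cv2.imwrite("pics/s_h.png",a);cv2.imwrite("pics/t_h.png",b)
cv2.imwrite("pics/h.png",np.hstack([cv2.resize(a[60:230,180:320],(400,486),interpolation=cv2.INTER_CUBIC),cv2.resize(b[110:240,140:247],(400,486),interpolation=cv2.INTER_CUBIC)]))
E
```

```text
t 22.6333 p [0.4915 0.0094 0.3521] q [-0.51  -0.007  0.359  1.812  0.006  1.333 -1.728] w 0.0089 gf 59.18901443481445 F [-0.9 -0.2 -1.8]
x,y,z axes [[1.0, -0.005, 0.003], [-0.005, -1.0, 0.003], [0.003, -0.003, -1.0]]
[0.03, -0.03, -0.04, -0.18, -0.28, 4.05]
```

```bash
cat >> h.py <<'E'
def lay(th,de,L=.012,h=0,X=.485,g=.032,l=.17):
    t,D=np.radians(th),np.radians(de); d=np.array([0,-np.cos(D),-np.sin(D)])
    bar=np.array([X,L+l*np.cos(t),l*np.sin(t)+.004+h])
    return goal(frame(d,[0,-np.sin(D),np.cos(D)]),bar+g*d)
E
python3 - <<'E'
from h import *
print(lay(60,60,h=.12)); print(lay(60,60,h=.015))
E
```

```text
[-4.97, -0.05, 0.05, -0.16, -1.8, 2.71]
[-4.97, -0.05, 0.05, -0.17, -1.81, 5.34]
```

Call:
{"fn": "servo_tool", "kwargs": {
  "series": [
    [-0.5, 0, 0, 0, -0.2, 0.3, 0],
    [-1, 0, 0, -0.1, -0.4, 0.6, 0],
    [-2, 0, 0, -0.16, -0.8, 1.1, 0],
    [-3, 0, 0, -0.16, -1.2, 1.7, 0],
    [-4, 0, 0, -0.16, -1.6, 2.3, 0],
    [-5, 0, 0, -0.16, -1.8, 2.9, 0],
    [-5, 0, 0, -0.16, -1.8, 3.5, 0],
    [-5, 0, 0, -0.16, -1.8, 4.1, 0],
    [-5, 0, 0, -0.16, -1.8, 4.6, 0],
    [-5, 0, 0, -0.16, -1.8, 5, 0],
    [-5, 0, 0, -0.16, -1.8, 5.3, 0],
    [-5, 0, 0, -0.16, -1.8, 5.3, 0],
    [-5, 0, 0, -0.16, -1.8, 5.3, 0]
  ]
}}

```text
time_s: 23.82
eef_pos: [0.4861, 0.0806, 0.1405]
ee_rot: [2.614, -0.003, 0.004]
contact_force: [-1.3, -0.3, -1.3]
gripper_width: 0.0089
gripper_force: 59.1
```

```bash
python3 - <<'E'
from h import *
from bench import imaging; import cv2
show()
a=imaging.snapshot("side")["frame"]; b=imaging.snapshot("top")["frame"]
cv2.imwrite("pics/s_h2.png",a);cv2.imwrite("pics/t_h2.png",b)
cv2.imwrite("pics/h2.png",np.hstack([cv2.resize(a[100:230,190:310],(400,433),interpolation=cv2.INTER_CUBIC),cv2.resize(b[120:240,140:250],(400,433),interpolation=cv2.INTER_CUBIC)]))
for n in("side","top"):
  o=[190,100] if n=="side" else [140,120]; sx=400/120 if n=="side" else 400/110; sy=433/(130 if n=="side" else 120)
  for P in ([.415,.012,.02],[.555,.012,.02],[.415,.097,.166],[.555,.097,.166]): print(n,((proj(n,P)-o)*[sx,sy]+[0 if n=="side" else 400,0]).round())
E
```

```text
t 23.8167 p [0.4861 0.0806 0.1405] q [-0.755  0.36   0.164  1.988  0.416  1.141 -2.401] w 0.0089 gf 59.13474798202515 F [-1.3 -0.3 -1.3]
x,y,z axes [[1.0, 0.004, 0.003], [0.002, -0.864, 0.503], [0.004, -0.503, -0.864]]
side [ 86. 402.]
side [254. 389.]
side [ 71. 199.]
side [238. 189.]
top [713. 371.]
top [717. 206.]
top [587. 374.]
top [592. 186.]
```

View pics/h2.png

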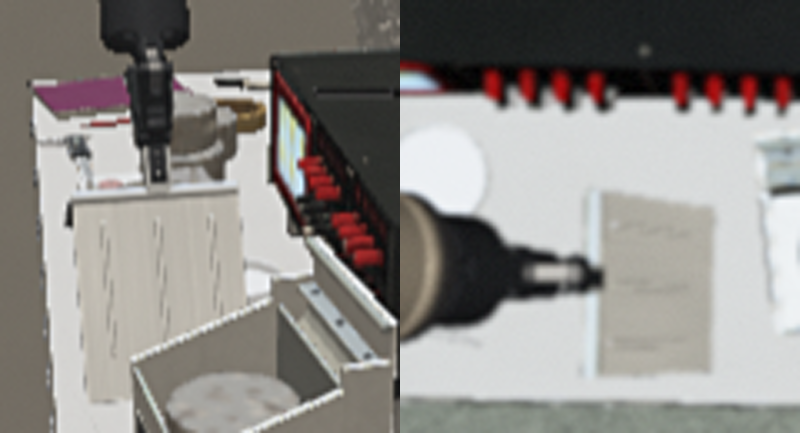

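The model fits. The dotted upper face looks up, the bar is at crop (590,280) and the lip at (714,290), clear of the dish and the box. Now I'll add some yaw for wrist range, then lay it down about the lip.

```bash
cat >> h.py <<'E'
def lay(th,de,Lp=(.51,.012),h=0,psi=10,g=.032,l=.17,z0=.004):
    t,D,s=np.radians([th,de,psi]); ph=np.array([np.sin(s),-np.cos(s),0]); Z=np.array([0,0,1.])
    d=np.cos(D)*ph-np.sin(D)*Z
    bar=np.array([*Lp,0])-l*np.cos(t)*ph+Z*(l*np.sin(t)+z0+h)
    return goal(frame(d,np.sin(D)*ph+np.cos(D)*Z),bar+g*d)
E
python3 - <<'E'
from h import *
print("h15",lay(60,60,h=.015))
for th in range(60,34,-4): print(th,lay(th,60,h=-.002))
E
```

```text
h15 [0.03, 0.78, -1.44, 0.28, -0.01, 0.07]
60 [0.03, 0.78, -1.44, 0.28, -0.23, 0.44]
56 [0.03, 0.78, -1.44, 0.24, -0.52, 0.45]
52 [0.03, 0.78, -1.44, 0.2, -0.81, 0.49]
48 [0.03, 0.78, -1.44, 0.16, -1.1, 0.54]
44 [0.03, 0.78, -1.44, 0.12, -1.39, 0.61]
40 [0.03, 0.78, -1.44, 0.09, -1.67, 0.7]
36 [0.03, 0.78, -1.44, 0.05, -1.94, 0.81]
```

Call:
{"fn": "servo_tool", "kwargs": {
  "series": [
    [0, 0.4, -0.7, 0.14, 0, 0.03, 0],
    [0, 0.8, -1.4, 0.28, 0, 0.07, 0],
    [0, 0.8, -1.4, 0.28, -0.08, 0.2, 0],
    [0, 0.8, -1.4, 0.28, -0.13, 0.28, 0],
    [0, 0.8, -1.4, 0.28, -0.18, 0.36, 0],
    [0, 0.8, -1.4, 0.28, -0.23, 0.44, 0],
    [0, 0.8, -1.4, 0.28, -0.23, 0.44, 0]
  ]
}}

```text
time_s: 24.5
eef_pos: [0.4985, 0.0823, 0.1214]
ee_rot: [2.616, -0.005, 0.171]
contact_force: [-5.6, 10.0, 19.8]
gripper_width: 0.0087
gripper_force: 61.5
```

```bash
python3 - <<'E'
from h import *
show()
for th in range(58,27,-3): print(th,lay(th,60,h=-.002))
E
```

```text
t 24.5 p [0.4985 0.0823 0.1214] q [-0.757  0.36   0.143  2.039  0.494  1.041 -2.336] w 0.0087 gf 61.474024057388306 F [-5.6 10.  19.8]
x,y,z axes [[0.985, 0.17, 0.005], [0.145, -0.853, 0.502], [0.09, -0.493, -0.865]]
58 [0.02, -0.03, -0.05, -0.02, -0.1, 0.03]
55 [0.02, -0.03, -0.05, -0.02, -0.32, 0.04]
52 [0.02, -0.03, -0.05, -0.03, -0.54, 0.07]
49 [0.02, -0.03, -0.05, -0.03, -0.76, 0.1]
46 [0.02, -0.03, -0.05, -0.03, -0.98, 0.15]
43 [0.02, -0.03, -0.05, -0.03, -1.19, 0.21]
40 [0.02, -0.03, -0.05, -0.03, -1.4, 0.28]
37 [0.02, -0.03, -0.05, -0.03, -1.61, 0.36]
34 [0.02, -0.03, -0.05, -0.03, -1.81, 0.45]
31 [0.02, -0.03, -0.05, -0.03, -2.01, 0.55]
28 [0.02, -0.03, -0.05, -0.04, -2.2, 0.67]
```

Call:
{"fn": "servo_tool", "kwargs": {
  "series": [
    [0, 0, 0, 0, -0.05, -0.06, 0],
    [0, 0, 0, 0, -0.27, -0.04, 0],
    [0, 0, 0, 0, -0.38, -0.03, 0],
    [0, 0, 0, 0, -0.49, -0.02, 0],
    [0, 0, 0, 0, -0.6, 0, 0],
    [0, 0, 0, 0, -0.71, 0.02, 0],
    [0, 0, 0, 0, -0.71, 0.02, 0]
  ]
}}

```text
time_s: 25.08
eef_pos: [0.4937, 0.1053, 0.1053]
ee_rot: [2.615, -0.003, 0.171]
contact_force: [0.3, 1.7, 2.3]
gripper_width: 0.0086
gripper_force: 65.7
```

```bash
python3 - <<'E'
from h import *
show()
for th in range(48,27,-4): print(th,lay(th,60,h=.002))
from bench import imaging; import cv2
cv2.imwrite("pics/s_l.png",imaging.snapshot("side")["frame"])
E
```

```text
t 25.0833 p [0.4937 0.1053 0.1053] q [-0.784  0.396  0.129  2.03   0.485  1.034 -2.377] w 0.0086 gf 65.70713996887207 F [0.3 1.7 2.3]
x,y,z axes [[0.985, 0.17, 0.003], [0.146, -0.852, 0.503], [0.089, -0.495, -0.864]]
48 [0.03, -0.01, -0.04, -0.0, -0.08, -0.02]
44 [0.03, -0.01, -0.04, -0.0, -0.36, 0.05]
40 [0.03, -0.01, -0.04, -0.01, -0.65, 0.14]
36 [0.03, -0.01, -0.04, -0.01, -0.92, 0.25]
32 [0.03, -0.01, -0.04, -0.01, -1.19, 0.38]
28 [0.03, -0.01, -0.04, -0.01, -1.45, 0.53]
```

Call:
{"fn": "servo_tool", "kwargs": {
  "series": [
    [0, 0, 0, 0, -0.15, 0, 0],
    [0, 0, 0, 0, -0.29, 0.03, 0],
    [0, 0, 0, 0, -0.43, 0.07, 0],
    [0, 0, 0, 0, -0.57, 0.11, 0],
    [0, 0, 0, 0, -0.71, 0.17, 0],
    [0, 0, 0, 0, -0.85, 0.22, 0],
    [0, 0, 0, 0, -0.99, 0.28, 0],
    [0, 0, 0, 0, -1.12, 0.35, 0],
    [0, 0, 0, 0, -1.25, 0.42, 0],
    [0, 0, 0, 0, -1.38, 0.49, 0],
    [0, 0, 0, 0, -1.38, 0.49, 0]
  ]
}}

```text
time_s: 26.05
eef_pos: [0.4865, 0.1412, 0.0599]
ee_rot: [2.614, -0.001, 0.172]
contact_force: [-0.7, 1.3, 1.2]
gripper_width: 0.0078
gripper_force: 58.9
```

```bash
python3 - <<'E'
from h import *
show()
for th in range(30,1,-3): print(th,lay(th,60,h=.002))
E
```

```text
t 26.05 p [0.4865 0.1412 0.0599] q [-0.825  0.486  0.11   2.018  0.478  0.987 -2.457] w 0.0078 gf 58.89648377895355 F [-0.7  1.3  1.2]
x,y,z axes [[0.985, 0.171, 0.001], [0.147, -0.851, 0.504], [0.087, -0.496, -0.864]]
30 [0.04, 0.0, -0.03, 0.02, 0.04, -0.07]
27 [0.04, 0.0, -0.03, 0.02, -0.15, 0.04]
24 [0.04, 0.0, -0.03, 0.02, -0.33, 0.17]
21 [0.04, 0.0, -0.03, 0.02, -0.51, 0.3]
18 [0.04, 0.0, -0.03, 0.02, -0.68, 0.45]
15 [0.04, 0.0, -0.03, 0.02, -0.84, 0.6]
12 [0.04, 0.0, -0.03, 0.02, -0.99, 0.76]
9 [0.04, 0.0, -0.03, 0.02, -1.14, 0.93]
6 [0.04, 0.0, -0.03, 0.01, -1.27, 1.1]
3 [0.04, 0.0, -0.03, 0.01, -1.4, 1.29]
```

```bash
python3 - <<'E'
from h import *
from bench import imaging,env; import cv2
s=env.state(); R=Ro.from_euler("xyz",s["ee_rot"]).as_matrix()
bar=s["eef_pos"]-.032*R[:,2]; b=R[:,0]; print("bar est",bar)
for k,n in((.04,"side"),(-.045,"side"),(-.05,"top")):
    f=imaging.snapshot(n)["frame"]; g=cv2.cvtColor(f,cv2.COLOR_BGR2GRAY)
    q=bar+k*b; u=proj(n,q); print(n,k,u.round(1), "10mm up",(proj(n,q+[0,0,.01])-u).round(1))
    c,r=u.round().astype(int)
    for i in range(r-10,r+9): print(i,g[i,c-6:c+7])
E
```

```text
bar est [0.48366948 0.15707202 0.08751896]
side 0.04 [247.4 174.1] 10mm up [-0.1 -3. ]
164 [148 146 140 134 124 123 156 178 180 173 173 174 173]
165 [131 128 127 124 119 117 146 169 172 173 172 173 174]
166 [131 128 128 127 126 120 156 173 161 173 173 175 174]
167 [131 130 128 127 119 119 176 172 150 173 176 175 176]
168 [130 124 124 123 123 142 173 149 137 173 175 176 176]
169 [128 124 129 140 154 151 137 121 130 174 176 175 175]
170 [155 162 128 151 143 122  96 106 144 173 173 173 173]
171 [145 149 115 134 107 100 112 148 167 175 174 175 174]
172 [117 122 119 123 116 131 167 188 190 197 202 208 206]
173 [149 156 174 194 195 198 210 212 210 210 211 214 211]
174 [204 201 207 218 213 208 203 197 187 179 173 169 161]
175 [195 186 178 172 164 157 161 169 162 161 171 188 188]
176 [163 158 172 174 186 185 190 202 199 198 205 217 217]
177 [195 194 206 209 215 217 216 220 220 215 215 216 215]
178 [216 214 215 217 214 214 214 217 219 216 213 214 214]
179 [214 214 214 216 213 212 213 215 219 219 203 212 214]
180 [213 213 211 215 214 212 213 214 218 214 209 213 214]
181 [213 214 212 215 215 21
[... 1682 characters left out ...]
216]
213 [210 211 210 211 212 218 218 205 188 198 212 217 219]
214 [210 210 210 208 210 216 220 209 194 198 212 218 218]
215 [210 210 210 208 205 212 219 213 199 201 212 216 215]
216 [211 211 210 207 205 211 219 217 201 202 211 216 215]
217 [211 209 210 208 204 212 220 215 203 202 212 218 216]
218 [210 210 209 209 208 211 220 217 206 200 208 215 217]
219 [211 210 209 210 209 210 218 217 205 190 199 212 216]
220 [210 209 211 210 208 209 216 217 203 188 193 210 216]
221 [211 210 210 210 209 209 215 219 208 192 196 212 216]
222 [210 210 210 210 206 205 211 218 209 198 201 213 213]
223 [211 210 211 210 206 204 207 211 204 198 204 214 209]
224 [210 210 211 210 210 209 208 205 199 199 209 212 210]
```

Call:
{"fn": "servo_tool", "kwargs": {
  "series": [
    [0, 0, 0, 0, -0.15, 0.04, 0],
    [0, 0, 0, 0, -0.24, 0.1, 0],
    [0, 0, 0, 0, -0.33, 0.17, 0],
    [0, 0, 0, 0, -0.42, 0.23, 0],
    [0, 0, 0, 0, -0.51, 0.3, 0],
    [0, 0, 0, 0, -0.6, 0.37, 0],
    [0, 0, 0, 0, -0.6, 0.37, 0]
  ]
}}

```text
time_s: 26.78
eef_pos: [0.4844, 0.1541, 0.0352]
ee_rot: [2.614, -0.002, 0.171]
contact_force: [0.2, -0.3, 0.6]
gripper_width: 0.0003
gripper_force: 0.0
```

Call:
{"fn": "servo_tool", "kwargs": {
  "series": [
    [0, 0, 0, 0, -0.08, 0.08, 0],
    [0, 0, 0, 0, -0.16, 0.15, 0],
    [0, 0, 0, 0, -0.24, 0.23, 0],
    [0, 0, 0, 0, -0.24, 0.23, 0]
  ]
}}

```text
time_s: 27.12
eef_pos: [0.4839, 0.1577, 0.0225]
ee_rot: [2.614, -0.002, 0.171]
contact_force: [-0.7, 0.8, -0.0]
gripper_width: -0.0001
gripper_force: 0.0
```

```bash
cat >> h.py <<'E'
def chk(ks=(.04,-.045),g=.032):
    from bench import imaging,env; import cv2
    s=env.state(); R=Ro.from_euler("xyz",s["ee_rot"]).as_matrix(); bar=s["eef_pos"]-g*R[:,2]; print("bar est",bar.round(4))
    im=cv2.cvtColor(imaging.snapshot("side")["frame"],cv2.COLOR_BGR2GRAY)
    for k in ks:
        u=proj("side",bar+k*R[:,0]); c,r=u.round().astype(int); print(k,u.round(1))
        for i in range(r-6,r+8): print(i,im[i,c-3:c+4])
E
python3 - <<'E'
from h import *
show(); chk()
for th in range(14,1,-2): print(th,lay(th,60,h=.002))
E
```

```text
t 27.1167 p [0.4839 0.1577 0.0225] q [-0.844  0.556  0.104  2.012  0.481  0.936 -2.507] w -0.0001 gf 0.0 F [-0.7  0.8 -0. ]
x,y,z axes [[0.985, 0.171, 0.002], [0.146, -0.851, 0.504], [0.088, -0.496, -0.864]]
bar est [0.4811 0.1736 0.0502]
0.04 [246.1 183.2]
177 [215 215 214 213 214 213 214]
178 [214 214 213 212 212 212 214]
179 [212 212 211 212 212 214 218]
180 [212 212 212 212 214 219 212]
181 [213 212 212 213 216 210 187]
182 [212 212 213 214 216 193 172]
183 [212 212 213 213 205 189 193]
184 [212 212 213 212 183 188 224]
185 [213 213 213 213 174 169 229]
186 [212 212 213 213 184 158 198]
187 [212 212 212 214 201 159 165]
188 [212 212 212 214 213 186 166]
189 [212 212 213 213 213 208 197]
190 [213 212 212 213 213 213 213]
-0.045 [219.4 187. ]
181 [212 213 212 213 213 214 218]
182 [212 212 212 213 214 217 215]
183 [213 213 213 213 216 215 178]
184 [212 213 213 215 217 192 122]
185 [213 212 214 216 209 136 114]
186 [213 213 215 217 182 101 163]
187 [213 214 217 215 143 136 197]
188 [213 214 218 214 119 183 163]
189 [214 214 218 193 114 156 103]
190 [214 216 217 161 111  98 112]
191 [214 217 216 161  97  93 164]
192 [215 217 197 132  91 156 204]
193 [215 216 164  95 131 203 218]
194 [215 215 153 131 190 217 216]
14 [0.04, -0.0, -0.04, 0.01, -0.07, 0.06]
12 [0.04, -0.0, -0.04, 0.01, -0.17, 0.17]
10 [0.04, -0.0, -0.04, 0.01, -0.27, 0.28]
8 [0.04, -0.0, -0.04, 0.01, -0.36, 0.4]
6 [0.04, -0.0, -0.04, 0.01, -0.45, 0.51]
4 [0.04, -0.0, -0.04, 0.01, -0.54, 0.64]
2 [0.04, -0.0, -0.04, 0.01, -0.62, 0.76]
```

The gripper width fell to 0, so the bar slipped out of the fingertips during the last lowering. I'll back off, then find where the cover lies.

Call:
{"fn": "servo_tool", "kwargs": {
  "series": [
    [0, 0, 0, 0, 0, -0.8, 0],
    [0, 0, 0, 0, 0, -1.8, 0],
    [0, 0, 0, 0, 0, -2.8, 0],
    [0, 0, 0, 0, 0, -3.8, 0],
    [0, 0, 0, 0, 0, -4.4, 0],
    [0, 0, 0, 0, 0, -4.4, 0]
  ]
}}

```text
time_s: 27.67
eef_pos: [0.4696, 0.2491, 0.1796]
ee_rot: [2.62, -0.008, 0.174]
contact_force: [-0.0, -0.0, -0.3]
gripper_width: -0.0002
gripper_force: 0.0
```

```bash
python3 - <<'E'
from h import *
from bench import imaging; import cv2
show()
t0=cv2.imread("pics/top0.png"); t=imaging.snapshot("top")["frame"]; s=imaging.snapshot("side")["frame"]
cv2.imwrite("pics/t_f.png",t); cv2.imwrite("pics/s_f.png",s)
# predicted corners if flat with lip at Lp, psi10
ps=np.radians(10); ph=np.array([np.sin(ps),-np.cos(ps),0]); b=np.array([np.cos(ps),np.sin(ps),0]); L=np.array([.51,.012,.006])
for a,k in((0,.07),(0,-.07),(.176,-.07),(.176,.07)): print(proj("top",L-a*ph+k*b).round(1),proj("side",L-a*ph+k*b).round(1))
d=cv2.absdiff(t,t0).max(2); m=(d[150:235,165:240]>12).astype(int)
for r in range(0,85,2): print(150+r,"".join(".#"[v] for v in m[r]))
ts=cv2.cvtColor(t,cv2.COLOR_BGR2GRAY)
for r in (185,195,205): print(r,ts[r,170:240])
E
```

```text
t 27.6667 p [0.4696 0.2491 0.1796] q [-0.935  0.394  0.062  1.819  0.387  1.298 -2.448] w -0.0002 gf 0.0 F [-0.  -0.  -0.3]
x,y,z axes [[0.985, 0.173, 0.008], [0.146, -0.854, 0.499], [0.093, -0.49, -0.867]]
[223.8 169.9] [273.8 218.5]
[230.6 214.2] [225.8 226.7]
[174.3 223. ] [211.5 199.5]
[167.9 178.5] [254.3 193.1]
150 ...........................................................................
152 ...........................................................................
154 ...........................................................................
156 ...........................................................................
158 ...........................................................................
160 ...........................................................................
162 ...........................................................................
164 ...........................................................................
166 ...........................................................................
168 .........................................................
[... 2825 characters left out ...]
 210 209 210 210 210 210 211 211 211 210 210 211 210 210
 210 211 210 211 211 210 209 209 208 206 205 205 205 205 201 185]
195 [202 204 203 202 202 202 202 204 208 207 199 199 204 205 205 205 206 206
 205 206 206 204 205 205 205 205 205 204 203 202 201 202 205 205 203 199
 197 199 203 207 206 204 199 201 204 208 206 202 200 202 207 208 208 208
 207 207 206 208 207 208 209 208 209 207 202 199 203 206 206 203]
205 [202 203 203 203 203 203 204 203 204 208 210 206 204 205 208 207 209 207
 208 207 208 208 208 209 209 211 210 210 209 210 210 212 210 212 211 210
 210 211 210 209 211 210 208 208 209 209 208 208 207 209 207 208 205 207
 207 205 206 206 205 205 205 206 205 207 206 204 203 204 206 206]
```

```bash
python3 - <<'E'
from h import *
import cv2
for nm,uv in dict(barL=(180,179),lipL=(230.5,173),lipR=(236,215),barR=(184,221)).items():
    P=ray("top",uv,.006); print(nm,P.round(3),proj("side",P).round(1))
print("box corners",box(V,[-66,79,0]),box(V,[84,79,0]))
s0=cv2.imread("pics/side0.png"); s=cv2.imread("pics/s_f.png"); t0=cv2.imread("pics/top0.png"); t=cv2.imread("pics/t_f.png")
d=cv2.absdiff(s,s0).max(2)
for r in range(184,236,2): print(r,"".join(".#"[int(v>14)] for v in d[r,205:290]))
dt=cv2.absdiff(t,t0).max(2)
for n,(c,r) in dict(dish=(150,169),tw=(145,210),bottle=(362,209)).items(): print(n,(dt[r-18:r+18,c-20:c+20]>14).sum(), (d>14)[320:345,240:275].sum())
E
```

```text
barL [0.548 0.16  0.006] [255.7 198.2]
lipL [0.57  0.003 0.006] [272.  222.4]
lipR [ 0.439 -0.017  0.006] [225.5 229.9]
barR [0.417 0.143 0.006] [214.2 203.7]
box corners [ 0.44882415 -0.04240551  0.        ] [ 0.59749006 -0.0224444   0.        ]
184 .....................................................................................
186 .....................................................................................
188 .........................................................................####........
190 .....................................................................#########.......
192 ................................................................################.....
194 ............................................................#####################....
196 .........................................##............############################..
198 ..........................#########.....#.........###################################
200 ..............##..##................###.......#######################################
202 .......#.....#........########..##.....
[... 814 characters left out ...]
#####################################.....
222 ...............###...#..###################################################..........
224 ................###.....########.#####################################...............
226 .................###.....########.###############################....................
228 ..................###..#####################################.........................
230 ...................#####################################.............................
232 ...................###...############################................................
234 ....................##...#######################.....................................
dish 0 0
tw 16 0
bottle 0 0
```

```bash
python3 -c "
from bench import env
print(env.hand_in())"
```

```text
the job is handed in; nothing more can be done
None
```

I handed the job in with the cover flat on the free bench, but I lost my grip while laying it: the bar slipped out of the fingertips somewhere between 90 and 60 mm up with the lip already on the bench, so the bar end dropped and may be judged a drop; the tip-up and lift-out went in the order asked, the cover is right way up, turned about 80° from its original heading, and about 25 mm clear of the box, and the bottle, dish and tweezers look unmoved in the last pictures.

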